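# Dry-fit a ukulele bridge for gluing

### The job

Rehearse the gluing of a bridge onto the ukulele top: first set the dark bridge on the pale bare patch, centred and lying along it. Then, looking from the bridge towards the sound hole, stand the square stop just off the bridge's left end and the round stop just off its right end, in line with it and no more than a finger's width away; after that lay the flat wooden caul on top of the bridge, centred and lengthwise along it, and last stand the brass weight gently upright on the middle of the caul. Never rest the weight on the bare top, and leave the tape, the glue bottle and the polish tin where they are.

Things in the scene. Friction and masses are not known exactly. Their poses are not given: they have to be found in the camera images.
- ukulele_top: brown ukulele top on a fixed plywood board 250 x 190 mm (anywhere left to right). Flat upper face 19 mm above the origin, which is on the bench below the centre of the pale patch (66 x 21 mm, long along y). +x: to the black sound hole, 85 mm off; +y: left when looking that way. Flat 70 mm back, 80 mm each side of the patch; 4 cork discs at the board's corners rise to 23 mm. Loose parts start on 3 mm felt pads.
- bridge: ukulele bridge, a dark wooden bar 65 mm (along its x) x 20 mm (y) x 9 mm high with a thin white line along its top; 15 g, the same either way round. Origin: centre of the underside, z up.
- square_stop: pale wooden square stop block, 26 x 26 mm (x, y), 24 mm high, 14 g. Origin: centre of the underside, z up.
- round_stop: pale wooden round stop, an upright disc 26 mm across and 24 mm high, 12 g. Origin: centre of the underside, z up.
- caul: clamping caul, a plain pale wooden bar 60 mm (along its x) x 30 mm (y) x 18 mm high, about 25 g, the same either way round. Origin: centre of the underside, z up.
- weight: plain brass cylinder, 40 mm across and 45 mm high, about 0.45 kg, standing. Origin: centre of the underside, z up.
- tape_roll: bystander: roll of blue tape lying flat, 68 mm across, 19 mm high, with a 48 mm hole. Origin: centre of the underside.
- glue_bottle: bystander: white glue bottle standing, 38 mm across, 85 mm high. Origin: centre of the underside.
- polish_tin: bystander: round metal polish tin with a dark lid, 64 mm across, 29 mm high. Origin: centre of the underside.
There are look-alikes about, which are no part of the job. Of the things that look like the caul, the largest one is meant.

How it is judged:
By the outcome, as a careful person would: the job done as asked, in the order asked, and still so for the second after the job is handed in, with the robot touching nothing.
It also fails if it takes over 128 s, if anything falls off the work surface, if the arm or the gripper's body presses on something with over 40 N, if the wrist force passes 120 N, or if a joint passes its speed limit or range.

### The arm

A 6-joint arm with a two-finger parallel gripper is mounted at the origin on the work surface. World frame = base frame: x ahead of the robot, y to its left, z up, the work surface at z = 0. Lengths are in m, angles in rad, forces in N, time in s.
With the tool pointing down it reaches from about 0.3 to 0.875 m from the base axis. Payload 6.4 kg.
Tool frame: the origin (TCP) lies between the finger pads; the fingertips stand 25 mm ahead of it and the grasp point (between the pads) lies 6 mm ahead of it (arm.finger_overhang is the distance from the TCP to the fingertips, in m); z points along the fingers, y is the line along which they close (so a half turn about z gives the same grasp; the last joint's range is limited). The gripper opens to 88 mm and grips with 3 to 60 N. Pads are 18 mm wide; open, the fingers measure 123 mm over their backs; the gripper's body (75 mm by 187 mm) begins 45 mm behind the grasp point.
Start: joints at [0.898, 0.181, 1.607, -0, 1.354, -0.206], TCP at [0.259, 0.514, 0.227] pointing down, gripper open.
Joint ranges: [-2.99, 2.99], [-0.89, 2.07], [0.3, 2.58], [-1.14, 4.28], [0, 2.63], [-3.12, 3.12]. Speed limits (rad/s): [2.57, 2.57, 3.01, 3.14, 3.14, 3.14].

### API

Orientations are given as a unit quaternion [x, y, z, w].
In Python, from rig import arm gives the robot as it stands.
- The arm moves only by the tool jog_arm, never from a script. Its argument "motion" is a list of rows, each an object of numbers: "claw": the gripper command: -1 is shut, 1 is fully open, values between are in proportion; "x", "y", "z": the shift along the world's x, y, z in m; "rx", "ry", "rz": the turn, a rotation vector about the world's x, y, z in degrees. A call has exactly 8 rows; each row shifts and turns the commanded pose from where the row before left it; what a row does not reach is not made up. A row lasts 1/8 s, in which the tool goes at most 62.5 mm and 10.7 degrees, less where a joint would pass 70% of its speed; a pose out of reach is approached as far as the arm can. A call with a gripper value outside its range is refused whole. The fingers move at their own pace and stop on an object; "squeeze" is the grip in N (left out, the last holds). Time passes only in rows, so rows that do not move let the fingers close, or fill a call up. It gives the time, the measured TCP pose, the force, the opening and the grip force at its end, in the units of the state.
- arm.get_obs(): the state, without advancing time (a new reading comes with each control period).
- arm.capture(name): name is "side" or "top"; returns a dict with "color" (480x640x3 uint8, red, green, blue), "intrinsics" (3x3 intrinsics, pixels), "distortion" ([k1, k2, p1, p2, k3] as OpenCV has them; the pictures are not rectified), "R" (3x3) and "t" (3): a world point X has camera coordinates R X + t. Camera axes: x right, y down, z forward; pixel columns grow to the right and rows downward; lengths in m; the calibration is good to about 2 mm. A picture is of the moment at which its call begins. There is no depth.
- arm.job_done(): hands the job in; it is judged then, once.
The state is a dict: "time": time; "joint_pos": joint angles; "joint_vel": joint speeds; "tau": joint torques, N m; "tcp_pos": TCP position; "ee_rot": TCP orientation; "force": force on the tool from outside, world axes, zero at the start; "moment": the same for the moment, N m; "width": finger opening in m; "finger_force": force on a finger pad.
Only numpy, scipy, OpenCV 4.12 (cv2) and the standard library are available. Lean on these libraries where they do the work, as an engineer would, in place of code of your own. Each camera call takes 0.05 s, during which the arm holds its last target. There are 200 camera calls.

## Working session

There is one attempt and no reset: what is moved stays moved. The work goes in short steps, Python scripts to look and compute and a tool call to move; the robot and the scene stay as the last step left them, time stands still between calls to the robot, and variables do not carry over. Pictures are saved under pics/ and viewed, at most 14 in all, crops included, and the job is handed in when it is done.

Besides the shell and the picture viewer there is one more tool, called as name([rows], argument=value, ...), one row to a line, values as JSON. jog_arm: Moves the arm, as the interface text tells. Its arguments: {"type":"object","properties":{"motion":{"type":"array"},"squeeze":{"type":"number"}},"required":["motion"]}

```bash
ls; mkdir -p pics; python3 - <<'E'
from rig import arm
import cv2,pickle
for n in("top","side"):
    c=arm.capture(n); cv2.imwrite(f"pics/{n}0.png",c["color"][:,:,::-1]); pickle.dump(c,open(n+"0.pkl","wb"))
    print(n,c["intrinsics"].tolist(),c["distortion"],(-c["R"].T@c["t"]))
o=arm.get_obs();print(o)
E
```

```text
pics
top [[458.5670937410323, 0.0, 321.35541628797773], [0.0, 458.5670937410323, 241.91766129813348], [0.0, 0.0, 1.0]] [-0.1207833  0.         0.         0.         0.       ] [ 0.42008855 -0.0052762   0.87578978]
side [[550.8012460105107, 0.0, 326.58425854848804], [0.0, 550.8012460105107, 236.55095547674736], [0.0, 0.0, 1.0]] [-0.01167479  0.          0.          0.          0.        ] [ 0.11523328 -0.54625884  0.80457952]
{'time': 0.1, 'joint_pos': array([ 8.97727339e-01,  1.81495930e-01,  1.60787811e+00,  7.57143586e-06,
        1.35383553e+00, -2.06313670e-01]), 'joint_vel': array([ 5.86651804e-04, -1.41538395e-03, -2.40314539e-03, -9.43666290e-04,
        7.65802004e-06, -5.00752636e-04]), 'tau': array([ 4.39856876e-04, -4.34822094e+01, -3.42694080e+01,  7.03054271e-02,
        3.40872165e-02, -4.83802012e-05]), 'tcp_pos': array([0.2584147 , 0.51309889, 0.2258983 ]), 'ee_rot': array([ 2.31265650e-01,  9.72890305e-01, -7.29986440e-04, -3.47473019e-04]), 'force': array([-0.1919296 , -0.21730657,  0.62340371]), 'moment': array([0.02588886, 0.01488319, 0.04353332]), 'finger_force': 0.0, 'width': 0.0880110975715637}
```

View pics/top0.png

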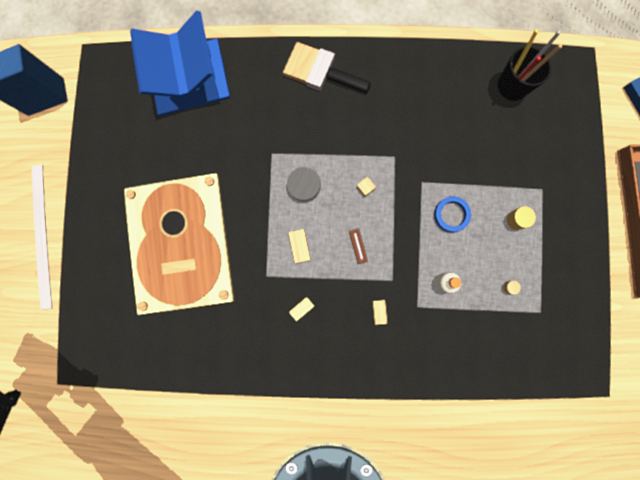

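View pics/side0.png

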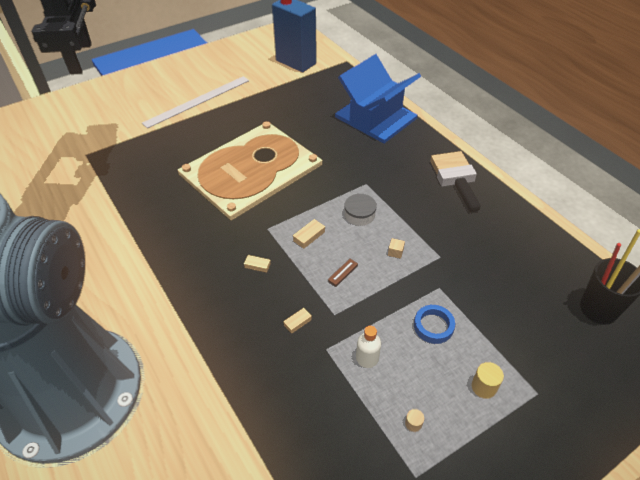

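The top view shows the ukulele at (178,245), with its patch at (178,267) and hole at (173,222). The caul is at (299,246), the bridge at (358,246), the square stop at (367,186), the brass weight at (524,217) and the round stop at (513,287). Two smaller caul look-alikes lie at (302,309) and (380,312). The side view agrees with all of this.

Next I fit silhouettes in both views.

```bash
cat > fit.py <<'E'
import cv2,numpy as np,pickle
from scipy.optimize import minimize
U=6
def proj(c,P):
    return cv2.projectPoints(np.float64(P).reshape(-1,1,3),cv2.Rodrigues(c["R"])[0],c["t"],c["intrinsics"],c["distortion"])[0][:,0]
def ray(c,uv,z):
    p=cv2.undistortPoints(np.float64(uv).reshape(-1,1,2),c["intrinsics"],c["distortion"])[:,0]
    d=np.c_[p,np.ones(len(p))]@c["R"]; o=-c["R"].T@c["t"]
    return (o+d*((z-o[2])/d[:,2])[:,None])[:,:2]
def solid(x,y,yaw,z0,dims):
    if len(dims)==2:
        a=np.linspace(0,2*np.pi,48); b=np.c_[np.cos(a),np.sin(a)]*dims[0]/2; h=dims[1]
    else:
        b=np.array([[1,1],[1,-1],[-1,-1],[-1,1]])*np.array(dims[:2])/2; h=dims[2]
    R=np.array([[np.cos(yaw),-np.sin(yaw)],[np.sin(yaw),np.cos(yaw)]]); b=b@R.T+[x,y]
    return np.vstack([np.c_[b,np.full(len(b),z)] for z in (z0,z0+h)])
def mask(c,uv,r,chan,thr=None,poly=None):
    u0,v0=int(uv[0])-r,int(uv[1])-r
    im=chan(c["color"][max(v0,0):v0+2*r,u0:u0+2*r].astype(np.float32))
    im=cv2.resize(im,None,fx=U,fy=U,interpolation=cv2.INTER_LINEAR)
    im8=np.clip(im,0,255).astype(np.uint8)
    if thr is None: thr,_=cv2.threshold(im8,0,255,cv2.THRESH_OTSU)
    m=(im>thr).astype(np.uint8)
    cs,_=cv2.findContours(m,cv2.RETR_EXTERNAL,cv2.CHAIN_APPROX_NONE)
    ce=np.array([[r*U,r*U]])
    cs=[k for k in cs if cv2.contourArea(k)>20*U*U]
    k=min(cs,key=lambda k:np.linalg.norm(k[:,0].mean(0)-ce))
    out=np.zeros_like(m); cv2.drawContours(out,[cv2.convexHull(k)],-1,1,-1)
    return out,(u0,max(v0,0)),thr
def ras(shape,off,c,P):
    q=((proj(c,P)-off+.5)*U-.5)
    out=np.zeros(shape,np.uint8); cv2.fillConvexPoly(out,cv2.convexHull(np.round(q*16).astype(np.int32)),1,shift=4)
    return out
def fit(cams,seed,z0,dims,chan,r=24,thr=None,yaws=None):
    """seed: world xy; returns x,y,yaw,IoU"""
    ms=[(c,)+mask(c,proj(c,[[*seed,z0+dims[-1]/2]])[0],r,chan,thr) for c in cams]
    def cost(p):
        s=0
        for c,m,off,_ in ms:
            k=ras(m.shape,off,c,solid(p[0]/1e3,p[1]/1e3,p[2]/50,z0,dims)); s+=1-(k&m).sum()/max((k|m).sum(),1)
        return s/len(ms)
    best=None
    for yw in (yaws if yaws is not None else ([0] if len(dims)==2 else np.arange(0,np.pi,np.pi/8))):
        s=np.array([seed[0]*1e3,seed[1]*1e3,yw*50])
        q=minimize(cost,s,method="Nelder-Mead",options=dict(initial_simplex=[s,s+[5,0,0],s+[0,5,0],s+[0,0,10]],xatol=.02,fatol=1e-5))
        if best is None or q.fun<best.fun: best=q
    return best.x[0]/1e3,best.x[1]/1e3,np.degrees(best.x[2]/50),1-best.fun
rb=lambda i:i[...,0]-i[...,2]
E
cat > m0.py <<'E'
from fit import *
T,S=[pickle.load(open(n+"0.pkl","rb")) for n in("top","side")]
for n,uv,z,d,r,thr in [("bridge",(358,246),.003,(.065,.02,.009),26,None),("square",(367,186),.003,(.026,.026,.024),16,None),
 ("round",(513,287),.003,(.026,.024),18,None),("caul",(299,246),.003,(.06,.03,.018),26,None),("weight",(524,217),.003,(.04,.045),24,None)]:
    s=ray(T,[uv],z+d[-1])[0]
    for cams in([T],[S],[T,S]): print(n,np.round(fit(cams,s,z,d,rb,r,thr),4))
g=lambda i:i[...,1]
s=ray(T,[(178,267)],.019)[0]
for cams in([T],[S],[T,S]): print("patch",np.round(fit(cams,s,.0189,(.021,.066,.0001),g,24,None),4))
dk=lambda i:255-i[...,0]
s=ray(T,[(173,222)],.019)[0]
for cams in([T],[S],[T,S]): print("hole",np.round(fit(cams,s,.0185,(.04,.0001),dk,24,None),4))
for n,uv,z in [("tape",(453,214),.022),("glue",(451,283),.05),("tin",(304,184),.032)]: print(n,ray(T,[uv],z)[0].round(3))
# board yaw
m,off,_=mask(T,(178,245),80,rb,None); k,_=cv2.findContours(m,0,2)
k=k[0][:,0]/U+off; print("board",cv2.minAreaRect(ray(T,k,.01).astype(np.float32)))
E
python3 m0.py
```

```text
bridge [ 0.4886 -0.0486 15.9307  0.9271]
bridge [ 4.900000e-01 -4.680000e-02  1.987741e+02  8.302000e-01]
bridge [ 4.88300e-01 -4.83000e-02  1.95871e+02  8.72700e-01]
square [ 0.6025 -0.0619 39.861   0.957 ]
square [ 0.6021 -0.0601 39.3278  0.9579]
square [ 0.6019 -0.061  38.8481  0.925 ]
round [ 0.4143 -0.3415 16.0602  0.8632]
round [ 0.4155 -0.3383  4.5165  0.9209]
round [ 0.4144 -0.3396  5.0241  0.8711]
caul [ 0.4861  0.0631 12.8772  0.9502]
caul [4.864000e-01 6.470000e-02 1.949129e+02 9.585000e-01]
caul [ 0.4863  0.0637 13.5421  0.9459]
weight [ 0.5448 -0.3564 13.7276  0.9061]
weight [ 0.5452 -0.3546  5.5449  0.9506]
weight [ 0.5447 -0.3551  5.8039  0.9217]
patch [0.4431 0.2937 9.1801 0.9408]
patch [0.4434 0.2951 9.3085 0.9391]
patch [0.4432 0.2942 9.508  0.9271]
hole [ 0.5261  0.3072 12.9201  0.7762]
hole [0.5268 0.3082 6.1675 0.7658]
hole [ 0.527   0.3082 13.4879  0.77  ]
tape [ 0.55  -0.226]
glue [ 0.421 -0.215]
tin [0.601 0.055]
board ((0.4858874976634979, 0.2953423857688904), (0.17093171179294586, 0.24187932908535004), 86.84615325927734)
```

jog_arm([
  {"x": 0.0144, "y": -0.035, "z": 0, "rz": 2.7, "claw": 0.2},
  {"x": 0.0144, "y": -0.035, "rz": 2.7, "claw": 0.2},
  {"x": 0.0144, "y": -0.035, "rz": 2.7, "claw": 0.2},
  {"x": 0.0144, "y": -0.035, "rz": 2.7, "claw": 0.2},
  {"x": 0.0144, "y": -0.035, "rz": 2.7, "claw": 0.2},
  {"x": 0.0144, "y": -0.035, "rz": 2.7, "claw": 0.2},
  {"x": 0.0144, "y": -0.035, "rz": 2.7, "claw": 0.2},
  {"x": 0.0144, "y": -0.035, "rz": 2.7, "claw": 0.2},
], squeeze=12)

```text
$.motion[0]: bad value
```

jog_arm([
  {"x": 0.0144, "y": -0.035, "z": -0.01, "rz": 2.7, "claw": 0.2},
  {"x": 0.0144, "y": -0.035, "z": -0.01, "rz": 2.7, "claw": 0.2},
  {"x": 0.0144, "y": -0.035, "z": -0.01, "rz": 2.7, "claw": 0.2},
  {"x": 0.0144, "y": -0.035, "z": -0.02, "rz": 2.7, "claw": 0.2},
  {"x": 0.0144, "y": -0.035, "z": -0.02, "rz": 2.7, "claw": 0.2},
  {"x": 0.0144, "y": -0.035, "z": -0.02, "rz": 2.7, "claw": 0.2},
  {"x": 0.0144, "y": -0.035, "z": -0.02, "rz": 2.7, "claw": 0.2},
  {"x": 0.0144, "y": -0.035, "z": -0.02, "rz": 2.7, "claw": 0.2},
])

```text
$.motion[0]: bad value
```

```bash
cat > go.py <<'E'
import sys,numpy as np
from rig import arm
from scipy.spatial.transform import Rotation as R
# usage: go.py x y tipz closing_deg : remaining deltas (z is for the fingertips)
o=arm.get_obs(); M=R.from_quat(o["ee_rot"]).as_matrix()
yaw=np.degrees(np.arctan2(M[1,1],M[0,1])); x,y,z,c=map(float,sys.argv[1:5])
d=np.array([x,y,z+arm.finger_overhang])-o["tcp_pos"]
print("t",round(o["time"],2),"tcp",o["tcp_pos"].round(4),"yaw",yaw.round(2),"toolz",M[:,2].round(4),"w",round(o["width"],4),"F",o["force"].round(1),"j6",o["joint_pos"][5].round(2))
print("delta",d.round(4),"rz",round((c-yaw+90)%180-90,2),"(or +-180)")
E
python3 go.py .4884 -.0477 .0045 106.5
```

```text
t 0.1 tcp [0.2584 0.5131 0.2259] yaw 63.26 toolz [-0.001  -0.0013 -1.    ] w 0.088 F [-0.2 -0.2  0.6] j6 -0.21
delta [ 0.23   -0.5608 -0.1964] rz 43.24 (or +-180)
```

jog_arm([
  {"x": 0.0144, "y": -0.035, "z": 0, "rx": 0, "ry": 0, "rz": 2.7, "claw": 0.2},
  {"x": 0.0144, "y": -0.035, "z": 0, "rx": 0, "ry": 0, "rz": 2.7, "claw": 0.2},
  {"x": 0.0144, "y": -0.035, "z": 0, "rx": 0, "ry": 0, "rz": 2.7, "claw": 0.2},
  {"x": 0.0144, "y": -0.035, "z": 0, "rx": 0, "ry": 0, "rz": 2.7, "claw": 0.2},
  {"x": 0.0144, "y": -0.035, "z": 0, "rx": 0, "ry": 0, "rz": 2.7, "claw": 0.2},
  {"x": 0.0144, "y": -0.035, "z": 0, "rx": 0, "ry": 0, "rz": 2.7, "claw": 0.2},
  {"x": 0.0144, "y": -0.035, "z": 0, "rx": 0, "ry": 0, "rz": 2.7, "claw": 0.2},
  {"x": 0.0144, "y": -0.035, "z": 0, "rx": 0, "ry": 0, "rz": 2.7, "claw": 0.2},
], squeeze=12)

```text
time: 1.1
tcp_pos: [0.374, 0.2323, 0.2265]
ee_rot: [0.044, 0.999, -0.0, -0.0]
force: [0.4, 0.5, 0.9]
width: 0.0526
finger_force: 0.0
```

jog_arm([
  {"x": 0.0144, "y": -0.035, "z": -0.01, "rx": 0, "ry": 0, "rz": 2.7, "claw": 0.2},
  {"x": 0.0144, "y": -0.035, "z": -0.01, "rx": 0, "ry": 0, "rz": 2.7, "claw": 0.2},
  {"x": 0.0144, "y": -0.035, "z": -0.01, "rx": 0, "ry": 0, "rz": 2.7, "claw": 0.2},
  {"x": 0.0144, "y": -0.035, "z": -0.02, "rx": 0, "ry": 0, "rz": 2.7, "claw": 0.2},
  {"x": 0.0144, "y": -0.035, "z": -0.02, "rx": 0, "ry": 0, "rz": 2.7, "claw": 0.2},
  {"x": 0.0144, "y": -0.035, "z": -0.02, "rx": 0, "ry": 0, "rz": 2.7, "claw": 0.2},
  {"x": 0.0144, "y": -0.035, "z": -0.02, "rx": 0, "ry": 0, "rz": 2.7, "claw": 0.2},
  {"x": 0.0144, "y": -0.035, "z": -0.02, "rx": 0, "ry": 0, "rz": 2.7, "claw": 0.2},
])

```text
time: 2.1
tcp_pos: [0.4893, -0.0476, 0.0958]
ee_rot: [-0.144, 0.99, 0.0, -0.0]
force: [1.4, 0.3, -0.4]
width: 0.0532
finger_force: 0.0
```

```bash
python3 go.py .4884 -.0477 .0045 106.5
```

```text
t 2.1 tcp [ 0.4893 -0.0476  0.0958] yaw 106.54 toolz [-3.e-04  2.e-04 -1.e+00] w 0.0532 F [ 1.4  0.3 -0.4] j6 -2.2
delta [-0.0009 -0.0001 -0.0663] rz -0.04 (or +-180)
```

jog_arm([
  {"x": -0.0005, "y": 0, "z": -0.02, "rx": 0, "ry": 0, "rz": 0, "claw": 0.2},
  {"x": 0, "y": 0, "z": -0.02, "rx": 0, "ry": 0, "rz": 0, "claw": 0.2},
  {"x": 0, "y": 0, "z": -0.015, "rx": 0, "ry": 0, "rz": 0, "claw": 0.2},
  {"x": 0, "y": 0, "z": -0.011, "rx": 0, "ry": 0, "rz": 0, "claw": 0.2},
  {"x": 0, "y": 0, "z": 0, "rx": 0, "ry": 0, "rz": 0, "claw": 0.2},
  {"x": 0, "y": 0, "z": 0, "rx": 0, "ry": 0, "rz": 0, "claw": -1},
  {"x": 0, "y": 0, "z": 0, "rx": 0, "ry": 0, "rz": 0, "claw": -1},
  {"x": 0, "y": 0, "z": 0, "rx": 0, "ry": 0, "rz": 0, "claw": -1},
])

```text
time: 3.1
tcp_pos: [0.4891, -0.0466, 0.0312]
ee_rot: [-0.143, 0.99, -0.0, 0.0]
force: [0.0, -0.2, -0.6]
width: 0.0251
finger_force: 0.0
```

jog_arm([
  {"x": 0, "y": 0, "z": 0, "rx": 0, "ry": 0, "rz": 0, "claw": -1},
  {"x": 0, "y": 0, "z": 0, "rx": 0, "ry": 0, "rz": 0, "claw": -1},
  {"x": 0, "y": 0, "z": 0, "rx": 0, "ry": 0, "rz": 0, "claw": -1},
  {"x": 0, "y": 0, "z": 0.01, "rx": 0, "ry": 0, "rz": 0, "claw": -1},
  {"x": 0, "y": 0, "z": 0.02, "rx": 0, "ry": 0, "rz": 0, "claw": -1},
  {"x": 0, "y": 0, "z": 0.02, "rx": 0, "ry": 0, "rz": 0, "claw": -1},
  {"x": 0, "y": 0, "z": 0.02, "rx": 0, "ry": 0, "rz": 0, "claw": -1},
  {"x": 0, "y": 0, "z": 0, "rx": 0, "ry": 0, "rz": 0, "claw": -1},
])

```text
time: 4.1
tcp_pos: [0.4901, -0.047, 0.1027]
ee_rot: [-0.143, 0.99, -0.001, 0.002]
force: [0.4, -1.1, -0.4]
width: 0.0007
finger_force: 0.0
```

```bash
python3 go.py .4432 .2942 .021 9.3; python3 - <<'E'
from rig import arm
import cv2,pickle
for n in("side",):
    c=arm.capture(n); pickle.dump(c,open(n+"1.pkl","wb"))
    im=c["color"][180:340,230:460,::-1]; cv2.imwrite("pics/side1.png",cv2.resize(im,None,fx=3,fy=3))
E
```

```text
t 4.1 tcp [ 0.4901 -0.047   0.1027] yaw 106.46 toolz [ 0.0039 -0.0014 -1.    ] w 0.0007 F [ 0.4 -1.1 -0.4] j6 -2.2
delta [-0.0469  0.3412 -0.0567] rz 82.84 (or +-180)
```

View pics/side1.png

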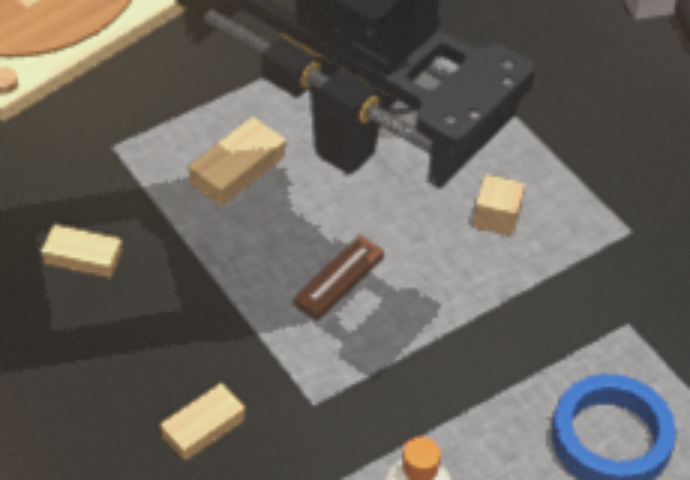

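The grasp missed: the gripper shut empty (0.7 mm), and the bridge still lies at about crop (340,277). I'll check where the fingertips and the TCP project in the image.

```bash
python3 - <<'E'
from fit import *
from rig import arm
o=arm.get_obs(); c=pickle.load(open("side1.pkl","rb")); t=o["tcp_pos"]; print(t,o["width"])
for dz in(0,-.006,-.025): print(((proj(c,[t+[0,0,dz]])[0]-[230,180])*3).round(0))
T=arm.capture("top"); pickle.dump(T,open("top1.pkl","wb"))
im=T["color"][130:330,240:440,::-1].copy(); im=cv2.resize(im,None,fx=3,fy=3)
for dz,col in((0,(0,0,255)),(-.025,(0,255,0))):
    q=(proj(T,[t+[0,0,dz]])[0]-[240,130])*3; cv2.circle(im,q.astype(int).tolist(),3,col,-1)
cv2.imwrite("pics/top1.png",im)
print(fit([c],(.489,-.048),.003,(.065,.02,.009),rb,26))
E
```

```text
[ 0.48931653 -0.04671346  0.10155531] 0.0005784109994018997
[342. 173.]
[342. 180.]
[341. 201.]
(np.float64(0.4895602698459718), np.float64(-0.046384678186956026), np.float64(197.71491411104333), np.float64(0.905422446406053))
```

View pics/top1.png

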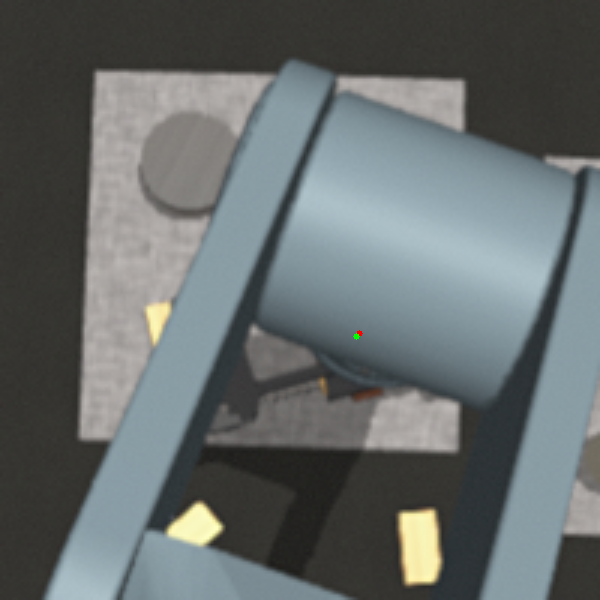

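The side crop shows the finger block ending at about (345,170), but the tips should project at (341,201). I'll open the fingers and compare the two states.

jog_arm([
  {"x": 0, "y": 0, "z": 0.01, "rx": 0, "ry": 0, "rz": 0, "claw": 0.2},
  {"x": 0, "y": 0, "z": 0.01, "rx": 0, "ry": 0, "rz": 0, "claw": 0.2},
  {"x": 0, "y": 0, "z": 0, "rx": 0, "ry": 0, "rz": 0, "claw": 0.2},
  {"x": 0, "y": 0, "z": 0, "rx": 0, "ry": 0, "rz": 0, "claw": 0.2},
  {"x": 0, "y": 0, "z": 0, "rx": 0, "ry": 0, "rz": 0, "claw": 0.2},
  {"x": 0, "y": 0, "z": 0, "rx": 0, "ry": 0, "rz": 0, "claw": 0.2},
  {"x": 0, "y": 0, "z": 0, "rx": 0, "ry": 0, "rz": 0, "claw": 0.2},
  {"x": 0, "y": 0, "z": 0, "rx": 0, "ry": 0, "rz": 0, "claw": 0.2},
])

```text
time: 5.2
tcp_pos: [0.4886, -0.0465, 0.1206]
ee_rot: [-0.143, 0.99, 0.0, -0.0]
force: [0.2, 0.9, -0.5]
width: 0.0529
finger_force: 0.0
```

```bash
python3 - <<'E'
from fit import *
from rig import arm
o=arm.get_obs(); c=arm.capture("side"); t=o["tcp_pos"]; print(t,o["width"],arm.finger_overhang)
b=pickle.load(open("side1.pkl","rb"))
def crop(i): return cv2.resize(i["color"][140:270,280:420,::-1],None,fx=2.8,fy=2.8,interpolation=cv2.INTER_CUBIC)
A,B=crop(b),crop(c)
q=(proj(c,[t,t-[0,0,.025]])-[280,140])*2.8
for p in q: cv2.circle(B,p.astype(int).tolist(),2,(0,0,255),-1)
print(q)
cv2.imwrite("pics/cmp.png",np.hstack([A,B]))
E
```

```text
[ 0.48862123 -0.04648165  0.12064965] 0.05292003841575012 0.025
[[179.13045655 252.30293682]
 [177.98365647 279.80961002]]
```

View pics/cmp.png

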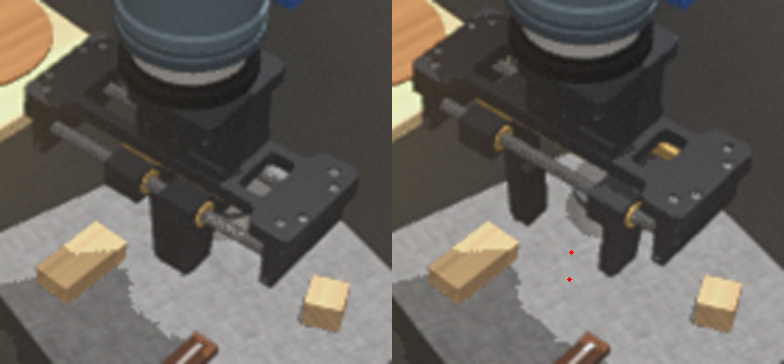

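With the fingers open, the tip midpoint is at about (572,240) in the combined picture. The TCP projects at (571,252) and the nominal tips at (570,280), so the real tips sit roughly 30 mm higher than stated, or are shifted sideways. I'll descend to the level already shown to be safe and look again.

jog_arm([
  {"x": 0, "y": 0, "z": -0.02, "rx": 0, "ry": 0, "rz": 0, "claw": 0.2},
  {"x": 0, "y": 0, "z": -0.02, "rx": 0, "ry": 0, "rz": 0, "claw": 0.2},
  {"x": 0, "y": 0, "z": -0.02, "rx": 0, "ry": 0, "rz": 0, "claw": 0.2},
  {"x": 0, "y": 0, "z": -0.02, "rx": 0, "ry": 0, "rz": 0, "claw": 0.2},
  {"x": 0, "y": 0, "z": -0.008, "rx": 0, "ry": 0, "rz": 0, "claw": 0.2},
  {"x": 0, "y": 0, "z": 0, "rx": 0, "ry": 0, "rz": 0, "claw": 0.2},
  {"x": 0, "y": 0, "z": 0, "rx": 0, "ry": 0, "rz": 0, "claw": 0.2},
  {"x": 0, "y": 0, "z": 0, "rx": 0, "ry": 0, "rz": 0, "claw": 0.2},
])

```text
time: 6.25
tcp_pos: [0.4893, -0.0467, 0.0335]
ee_rot: [-0.143, 0.99, -0.0, 0.001]
force: [1.0, -0.5, -0.2]
width: 0.0529
finger_force: 0.0
```

```bash
python3 - <<'E'
from fit import *
from rig import arm
o=arm.get_obs(); c=arm.capture("side"); t=o["tcp_pos"]; print(t,o["width"],o["force"])
B=cv2.resize(c["color"][190:310,280:420,::-1],None,fx=5,fy=5,interpolation=cv2.INTER_CUBIC)
for p in (proj(c,[t,t-[0,0,.025]])-[280,190])*5: cv2.circle(B,p.astype(int).tolist(),3,(0,0,255),-1)
cv2.imwrite("pics/low.png",B)
E
```

```text
[ 0.48930301 -0.04671911  0.03349572] 0.052855750700006796 [ 0.97443318 -0.53401449 -0.15782533]
```

View pics/low.png

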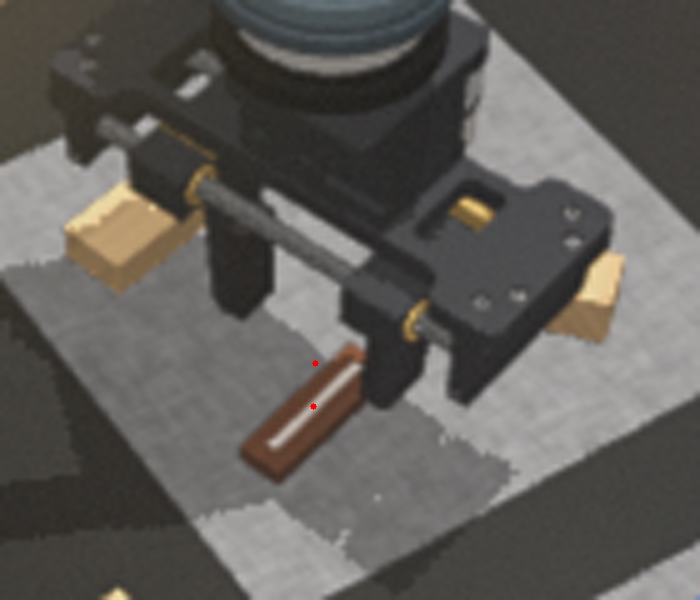

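```bash
python3 - <<'E'
from fit import *
from rig import arm
S=pickle.load(open("side1.pkl","rb"));T=pickle.load(open("top1.pkl","rb"))
print("floor point of tip mid",ray(S,[[280+320/5,190+345/5]],.006))
# same crop scale of the top view now, raw gripper region
c=arm.capture("top"); cv2.imwrite("pics/topg.png",cv2.resize(c["color"][215:305,290:400,::-1],None,fx=6,fy=6,interpolation=cv2.INTER_CUBIC))
t=arm.get_obs()["tcp_pos"]; a=np.radians(106.5); u=np.array([np.cos(a),np.sin(a),0])
for z in(.03,.07,.11):
  for s in(-.094,-.027,.027,.094): print(z,s,((proj(c,[[*(t+u*s)[:2],z]])[0]-[290,215])*6).round(0))
E
```

```text
floor point of tip mid [[ 0.50925997 -0.02270018]]
0.03 -0.094 [698.  96.]
0.03 -0.027 [490. 154.]
0.03 0.027 [321. 201.]
0.03 0.094 [111. 259.]
0.07 -0.094 [719.  81.]
0.07 -0.027 [501. 142.]
0.07 0.027 [324. 191.]
0.07 0.094 [104. 252.]
0.11 -0.094 [742.  64.]
0.11 -0.027 [513. 128.]
0.11 0.027 [327. 180.]
0.11 0.094 [ 95. 245.]
```

View pics/topg.png

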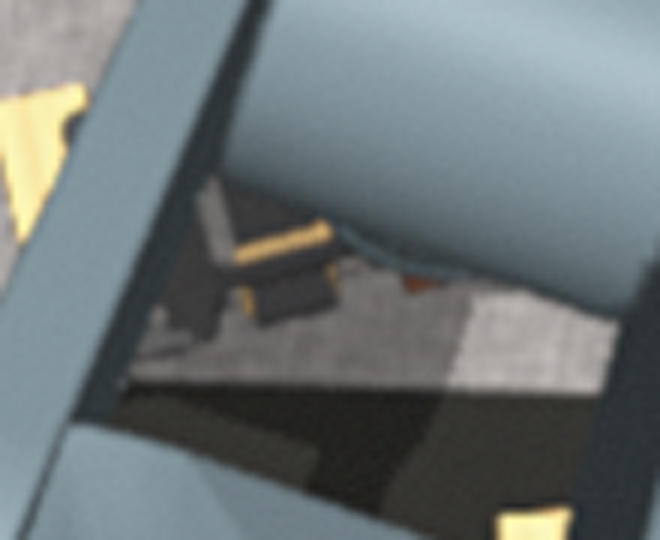

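The top crop shows the left finger carriage at about (290,290), on the expected line. So there is no sideways shift and the tips really are about 35 mm higher than stated. I'll go lower carefully.

jog_arm([
  {"x": 0, "y": 0, "z": -0.01, "rx": 0, "ry": 0, "rz": 0, "claw": 0.2},
  {"x": 0, "y": 0, "z": -0.01, "rx": 0, "ry": 0, "rz": 0, "claw": 0.2},
  {"x": 0, "y": 0, "z": -0.004, "rx": 0, "ry": 0, "rz": 0, "claw": 0.2},
  {"x": 0, "y": 0, "z": -0.002, "rx": 0, "ry": 0, "rz": 0, "claw": 0.2},
  {"x": 0, "y": 0, "z": -0.001, "rx": 0, "ry": 0, "rz": 0, "claw": 0.2},
  {"x": 0, "y": 0, "z": 0, "rx": 0, "ry": 0, "rz": 0, "claw": 0.2},
  {"x": 0, "y": 0, "z": 0, "rx": 0, "ry": 0, "rz": 0, "claw": 0.2},
  {"x": 0, "y": 0, "z": 0, "rx": 0, "ry": 0, "rz": 0, "claw": 0.2},
])

```text
time: 7.35
tcp_pos: [0.4888, -0.0465, 0.0059]
ee_rot: [-0.143, 0.99, -0.0, 0.0]
force: [0.4, 0.3, -0.2]
width: 0.053
finger_force: 0.0
```

```bash
python3 - <<'E'
from fit import *
from rig import arm
o=arm.get_obs(); c=arm.capture("side"); t=o["tcp_pos"]; print(t,o["width"],o["force"])
B=cv2.resize(c["color"][210:310,280:400,::-1],None,fx=5,fy=5,interpolation=cv2.INTER_CUBIC)
for p in (proj(c,[t,t-[0,0,.025]])-[280,210])*5: cv2.circle(B,p.astype(int).tolist(),3,(0,0,255),-1)
cv2.imwrite("pics/low2.png",B)
E
```

```text
[ 0.48880113 -0.04654231  0.00588834] 0.052950118642310674 [ 0.39480161  0.28696793 -0.19251041]
```

View pics/low2.png

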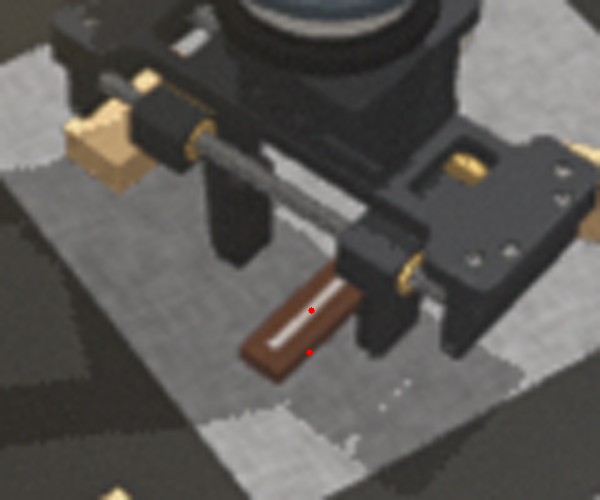

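jog_arm([
  {"x": 0, "y": 0, "z": -0.004, "rx": 0, "ry": 0, "rz": 0, "claw": 0.2},
  {"x": 0, "y": 0, "z": -0.003, "rx": 0, "ry": 0, "rz": 0, "claw": 0.2},
  {"x": 0, "y": 0, "z": -0.001, "rx": 0, "ry": 0, "rz": 0, "claw": 0.2},
  {"x": 0, "y": 0, "z": -0.001, "rx": 0, "ry": 0, "rz": 0, "claw": 0.2},
  {"x": 0, "y": 0, "z": 0, "rx": 0, "ry": 0, "rz": 0, "claw": 0.2},
  {"x": 0, "y": 0, "z": 0, "rx": 0, "ry": 0, "rz": 0, "claw": 0.2},
  {"x": 0, "y": 0, "z": 0, "rx": 0, "ry": 0, "rz": 0, "claw": 0.2},
  {"x": 0, "y": 0, "z": 0, "rx": 0, "ry": 0, "rz": 0, "claw": 0.2},
])

```text
time: 8.4
tcp_pos: [0.4887, -0.0465, -0.0032]
ee_rot: [-0.143, 0.99, -0.0, 0.0]
force: [-0.1, 0.0, -0.0]
width: 0.0527
finger_force: 0.0
```

```bash
python3 - <<'E'
from fit import *
from rig import arm
o=arm.get_obs(); c=arm.capture("side"); t=o["tcp_pos"]; print(t,o["width"],o["force"])
a=np.radians(106.5); u=np.array([np.cos(a),np.sin(a),0]); v=np.array([u[1],-u[0],0])
g=np.array([t[0],t[1],0])
for z in (0,.01,.02):
  for s in(-.027,.027):
    print(z,s,((proj(c,[g+u*s+v*d+[0,0,z] for d in(-.009,.009)]+[])-[280,210])*5).round(0).tolist())
B=cv2.resize(c["color"][210:310,280:400,::-1],None,fx=6,fy=6,interpolation=cv2.INTER_CUBIC)
B=np.clip(B.astype(float)*1.8,0,255).astype(np.uint8)
for k,z in enumerate((.003,.012,.021)):
  P=[g+u*s+v*d+[0,0,z] for s in(-.0265,-.044,.0265,.044) for d in(-.009,.009)]
  for p in (proj(c,P)-[280,210])*6: cv2.circle(B,p.astype(int).tolist(),2,[(0,0,255),(0,255,0),(255,255,0)][k],-1)
cv2.imwrite("pics/low3.png",B)
E
```

```text
[ 0.48871497 -0.04650002 -0.00321813] 0.052697677360691836 [-0.11319635  0.02004569 -0.02811882]
0 -0.027 [[354.0, 374.0], [384.0, 343.0]]
0 0.027 [[239.0, 299.0], [270.0, 270.0]]
0.01 -0.027 [[355.0, 357.0], [385.0, 327.0]]
0.01 0.027 [[239.0, 282.0], [270.0, 253.0]]
0.02 -0.027 [[356.0, 340.0], [386.0, 310.0]]
0.02 0.027 [[239.0, 265.0], [270.0, 236.0]]
```

View pics/low3.png

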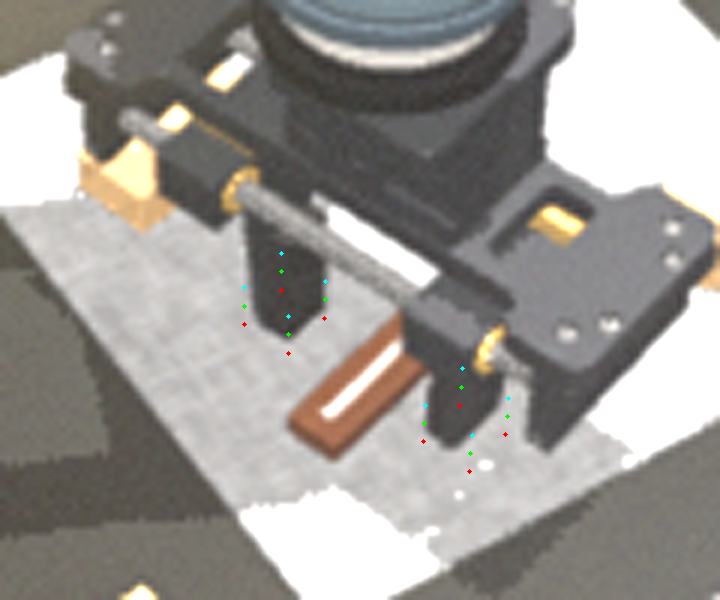

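The tips are now at z≈0.012, judging by the left finger corner at (283,335) matching the 12 mm mark. So tip ≈ tcp_z + 0.015. I'll go 5.5 mm lower, then close.

jog_arm([
  {"x": 0, "y": -0.001, "z": -0.002, "rx": 0, "ry": 0, "rz": 0, "claw": 0.2},
  {"x": 0, "y": 0, "z": -0.002, "rx": 0, "ry": 0, "rz": 0, "claw": 0.2},
  {"x": 0, "y": 0, "z": -0.001, "rx": 0, "ry": 0, "rz": 0, "claw": -1},
  {"x": 0, "y": 0, "z": 0, "rx": 0, "ry": 0, "rz": 0, "claw": -1},
  {"x": 0, "y": 0, "z": 0, "rx": 0, "ry": 0, "rz": 0, "claw": -1},
  {"x": 0, "y": 0, "z": 0, "rx": 0, "ry": 0, "rz": 0, "claw": -1},
  {"x": 0, "y": 0, "z": 0, "rx": 0, "ry": 0, "rz": 0, "claw": -1},
  {"x": 0, "y": 0, "z": 0, "rx": 0, "ry": 0, "rz": 0, "claw": -1},
])

```text
time: 9.45
tcp_pos: [0.4887, -0.0475, -0.0083]
ee_rot: [-0.143, 0.99, -0.0, 0.0]
force: [-0.5, 0.2, -0.3]
width: 0.0199
finger_force: 12.0
```

jog_arm([
  {"x": 0, "y": 0, "z": 0.015, "rx": 0, "ry": 0, "rz": 0, "claw": -1},
  {"x": 0, "y": 0, "z": 0.025, "rx": 0, "ry": 0, "rz": 0, "claw": -1},
  {"x": 0, "y": 0, "z": 0.03, "rx": 0, "ry": 0, "rz": 0, "claw": -1},
  {"x": 0, "y": 0, "z": 0.03, "rx": 0, "ry": 0, "rz": 0, "claw": -1},
  {"x": -0.003, "y": 0.023, "z": 0, "rx": 0, "ry": 0, "rz": -6.5, "claw": -1},
  {"x": -0.003, "y": 0.023, "z": 0, "rx": 0, "ry": 0, "rz": -6.5, "claw": -1},
  {"x": -0.003, "y": 0.023, "z": 0, "rx": 0, "ry": 0, "rz": -6.5, "claw": -1},
  {"x": -0.003, "y": 0.023, "z": 0, "rx": 0, "ry": 0, "rz": -6.5, "claw": -1},
])

```text
time: 10.45
tcp_pos: [0.4768, 0.0452, 0.0929]
ee_rot: [0.085, 0.996, -0.0, 0.001]
force: [1.7, -0.5, 0.1]
width: 0.0198
finger_force: 12.0
```

jog_arm([
  {"x": -0.003, "y": 0.023, "z": 0, "rx": 0, "ry": 0, "rz": -6.5, "claw": -1},
  {"x": -0.003, "y": 0.023, "z": 0, "rx": 0, "ry": 0, "rz": -6.5, "claw": -1},
  {"x": -0.003, "y": 0.023, "z": 0, "rx": 0, "ry": 0, "rz": -6.5, "claw": -1},
  {"x": -0.003, "y": 0.023, "z": 0, "rx": 0, "ry": 0, "rz": -6.5, "claw": -1},
  {"x": -0.003, "y": 0.023, "z": 0, "rx": 0, "ry": 0, "rz": -6.5, "claw": -1},
  {"x": -0.003, "y": 0.023, "z": 0, "rx": 0, "ry": 0, "rz": -6.5, "claw": -1},
  {"x": -0.003, "y": 0.023, "z": 0, "rx": 0, "ry": 0, "rz": -6.5, "claw": -1},
  {"x": -0.003, "y": 0.023, "z": 0, "rx": 0, "ry": 0, "rz": -6.5, "claw": -1},
])

```text
time: 11.45
tcp_pos: [0.4528, 0.2294, 0.0929]
ee_rot: [0.513, 0.858, 0.0, 0.0]
force: [-0.7, 0.4, -1.2]
width: 0.0196
finger_force: 12.0
```

```bash
sed -i 's/arm.finger_overhang\])/(-0.0148)])/' go.py; python3 go.py .4432 .2942 .0235 9.3; python3 - <<'E'
from fit import *
from rig import arm
c=arm.capture("side"); t=arm.get_obs()["tcp_pos"]
# held bridge fit: bottom is 11.3 mm above tcp
try: print(fit([c],t[:2],t[2]+.0113,(.065,.02,.009),rb,30,None,[np.radians(100)]))
except Exception as e: print(e)
p=proj(c,[t])[0].astype(int); print(p)
cv2.imwrite("pics/held.png",cv2.resize(c["color"][max(p[1]-70,0):p[1]+60,max(p[0]-80,0):p[0]+80,::-1],None,fx=4,fy=4))
E
```

```text
t 11.45 tcp [0.4528 0.2294 0.0929] yaw 28.24 toolz [ 1.2e-03  3.0e-04 -1.0e+00] w 0.0196 F [-0.7  0.4 -1.2] j6 -0.26
delta [-0.0096  0.0648 -0.0842] rz -18.94 (or +-180)
(np.float64(0.4123757688729863), np.float64(0.20607290428841987), np.float64(179.4488191920427), np.float64(0.13636228065814981))
[247 160]
```

View pics/held.png

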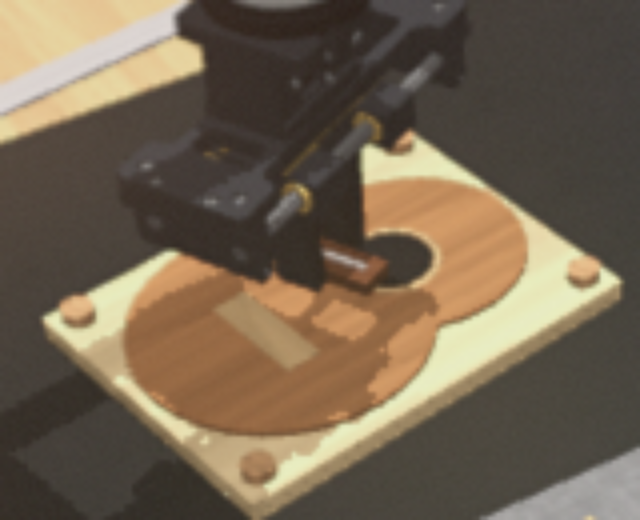

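The bridge is held level at crop (350,265), with the patch below it clear at (265,330).

jog_arm([
  {"x": -0.0024, "y": 0.0162, "z": 0, "rx": 0, "ry": 0, "rz": -4.73, "claw": -1},
  {"x": -0.0024, "y": 0.0162, "z": 0, "rx": 0, "ry": 0, "rz": -4.73, "claw": -1},
  {"x": -0.0024, "y": 0.0162, "z": 0, "rx": 0, "ry": 0, "rz": -4.73, "claw": -1},
  {"x": -0.0024, "y": 0.0162, "z": -0.01, "rx": 0, "ry": 0, "rz": -4.73, "claw": -1},
  {"x": 0, "y": 0, "z": -0.02, "rx": 0, "ry": 0, "rz": 0, "claw": -1},
  {"x": 0, "y": 0, "z": -0.02, "rx": 0, "ry": 0, "rz": 0, "claw": -1},
  {"x": 0, "y": 0, "z": -0.02, "rx": 0, "ry": 0, "rz": 0, "claw": -1},
  {"x": 0, "y": 0, "z": 0, "rx": 0, "ry": 0, "rz": 0, "claw": -1},
])

```text
time: 12.5
tcp_pos: [0.4421, 0.2927, 0.0211]
ee_rot: [0.646, 0.764, -0.001, -0.001]
force: [-0.5, 0.7, 0.8]
width: 0.0198
finger_force: 12.0
```

```bash
python3 go.py .4432 .2942 .0235 9.3
```

```text
t 12.5 tcp [0.4421 0.2927 0.0211] yaw 9.58 toolz [-0.0025 -0.001  -1.    ] w 0.0198 F [-0.5  0.7  0.8] j6 0.19
delta [ 0.0011  0.0015 -0.0124] rz -0.28 (or +-180)
```

jog_arm([
  {"x": 0.001, "y": 0.001, "z": -0.005, "rx": 0, "ry": 0, "rz": 0, "claw": -1},
  {"x": 0, "y": 0, "z": -0.004, "rx": 0, "ry": 0, "rz": 0, "claw": -1},
  {"x": 0, "y": 0, "z": -0.002, "rx": 0, "ry": 0, "rz": 0, "claw": -1},
  {"x": 0, "y": 0, "z": -0.001, "rx": 0, "ry": 0, "rz": 0, "claw": -1},
  {"x": 0, "y": 0, "z": 0, "rx": 0, "ry": 0, "rz": 0, "claw": -1},
  {"x": 0, "y": 0, "z": 0, "rx": 0, "ry": 0, "rz": 0, "claw": -1},
  {"x": 0, "y": 0, "z": 0, "rx": 0, "ry": 0, "rz": 0, "claw": -1},
  {"x": 0, "y": 0, "z": 0, "rx": 0, "ry": 0, "rz": 0, "claw": -1},
])

```text
time: 13.5
tcp_pos: [0.4441, 0.2943, 0.0098]
ee_rot: [0.646, 0.763, 0.0, 0.0]
force: [0.4, -0.7, 0.2]
width: 0.0198
finger_force: 12.0
```

```bash
python3 go.py .4432 .2942 .0235 9.3
```

```text
t 13.5 tcp [0.4441 0.2943 0.0098] yaw 9.54 toolz [ 1.e-04  0.e+00 -1.e+00] w 0.0198 F [ 0.4 -0.7  0.2] j6 0.2
delta [-0.0009 -0.0001 -0.0011] rz -0.24 (or +-180)
```

jog_arm([
  {"x": -0.0007, "y": 0, "z": -0.001, "rx": 0, "ry": 0, "rz": 0, "claw": -1},
  {"x": 0, "y": 0, "z": -0.001, "rx": 0, "ry": 0, "rz": 0, "claw": -1},
  {"x": 0, "y": 0, "z": 0, "rx": 0, "ry": 0, "rz": 0, "claw": -1},
  {"x": 0, "y": 0, "z": 0, "rx": 0, "ry": 0, "rz": 0, "claw": 0.0},
  {"x": 0, "y": 0, "z": 0, "rx": 0, "ry": 0, "rz": 0, "claw": 0.0},
  {"x": 0, "y": 0, "z": 0, "rx": 0, "ry": 0, "rz": 0, "claw": 0.0},
  {"x": 0, "y": 0, "z": 0.003, "rx": 0, "ry": 0, "rz": 0, "claw": 0.0},
  {"x": 0, "y": 0, "z": 0.01, "rx": 0, "ry": 0, "rz": 0, "claw": 0.0},
])

```text
time: 14.5
tcp_pos: [0.4429, 0.2941, 0.0207]
ee_rot: [0.646, 0.763, -0.001, -0.0]
force: [0.2, 0.0, 0.4]
width: 0.0438
finger_force: 0.0
```

```bash
python3 go.py .602 -.061 .10 -50.7
```

```text
t 14.5 tcp [0.4429 0.2941 0.0207] yaw 9.53 toolz [-1.2e-03 -4.0e-04 -1.0e+00] w 0.0438 F [0.2 0.  0.4] j6 0.2
delta [ 0.1591 -0.3551  0.0645] rz -60.23 (or +-180)
```

jog_arm([
  {"x": 0, "y": 0, "z": 0.025, "rx": 0, "ry": 0, "rz": 0, "claw": 0.2},
  {"x": 0, "y": 0, "z": 0.03, "rx": 0, "ry": 0, "rz": 0, "claw": 0.2},
  {"x": 0.0133, "y": -0.0296, "z": 0.03, "rx": 0, "ry": 0, "rz": 2.5, "claw": 0.2},
  {"x": 0.0133, "y": -0.0296, "z": 0, "rx": 0, "ry": 0, "rz": 2.5, "claw": 0.2},
  {"x": 0.0133, "y": -0.0296, "z": 0, "rx": 0, "ry": 0, "rz": 2.5, "claw": 0.2},
  {"x": 0.0133, "y": -0.0296, "z": 0, "rx": 0, "ry": 0, "rz": 2.5, "claw": 0.2},
  {"x": 0.0133, "y": -0.0296, "z": 0, "rx": 0, "ry": 0, "rz": 2.5, "claw": 0.2},
  {"x": 0.0133, "y": -0.0296, "z": 0, "rx": 0, "ry": 0, "rz": 2.5, "claw": 0.2},
])

```text
time: 15.5
tcp_pos: [0.5238, 0.1157, 0.1066]
ee_rot: [0.54, 0.842, 0.0, 0.0]
force: [-0.5, 0.1, 0.1]
width: 0.053
finger_force: 0.0
```

jog_arm([
  {"x": 0.0133, "y": -0.0296, "z": 0, "rx": 0, "ry": 0, "rz": 2.5, "claw": 0.2},
  {"x": 0.0133, "y": -0.0296, "z": 0, "rx": 0, "ry": 0, "rz": 2.5, "claw": 0.2},
  {"x": 0.0133, "y": -0.0296, "z": 0, "rx": 0, "ry": 0, "rz": 2.5, "claw": 0.2},
  {"x": 0.0133, "y": -0.0296, "z": 0, "rx": 0, "ry": 0, "rz": 2.5, "claw": 0.2},
  {"x": 0.0133, "y": -0.0296, "z": -0.02, "rx": 0, "ry": 0, "rz": 2.5, "claw": 0.2},
  {"x": 0.0133, "y": -0.0296, "z": -0.02, "rx": 0, "ry": 0, "rz": 2.5, "claw": 0.2},
  {"x": 0, "y": 0, "z": 0, "rx": 0, "ry": 0, "rz": 0, "claw": 0.2},
  {"x": 0, "y": 0, "z": 0, "rx": 0, "ry": 0, "rz": 0, "claw": 0.2},
])

```text
time: 16.5
tcp_pos: [0.6029, -0.0605, 0.0663]
ee_rot: [0.427, 0.904, 0.0, -0.0]
force: [-0.4, 0.5, -1.1]
width: 0.0531
finger_force: 0.0
```

```bash
python3 go.py .602 -.061 .010 39.5; python3 - <<'E'
from fit import *
from rig import arm
T,S=arm.capture("top"),arm.capture("side")
# bridge: mask = darkness among the patch/brown top
dk=lambda i:255-i[...,0]
for cams in([T],[S],[T,S]): print(np.round(fit(cams,(.443,.294),.019,(.065,.02,.009),dk,26,None,[np.radians(99)]),4))
a=cv2.resize(T["color"][195:295,120:240,::-1],None,fx=3.3,fy=3.3,interpolation=cv2.INTER_CUBIC)
b=cv2.resize(S["color"][115:215,175:295,::-1],None,fx=3.3,fy=3.3,interpolation=cv2.INTER_CUBIC)
cv2.imwrite("pics/placed.png",np.hstack([a,b]))
E
```

```text
t 16.5 tcp [ 0.6029 -0.0605  0.0663] yaw 39.5 toolz [ 1.e-04  3.e-04 -1.e+00] w 0.0531 F [-0.4  0.5 -1.1] j6 -0.99
delta [-0.0009 -0.0005 -0.0711] rz 0.0 (or +-180)
[ 0.4425  0.2941 99.5558  0.9116]
[ 0.4426  0.2951 98.9822  0.9456]
[ 0.4428  0.2942 99.0413  0.9256]
```

View pics/placed.png

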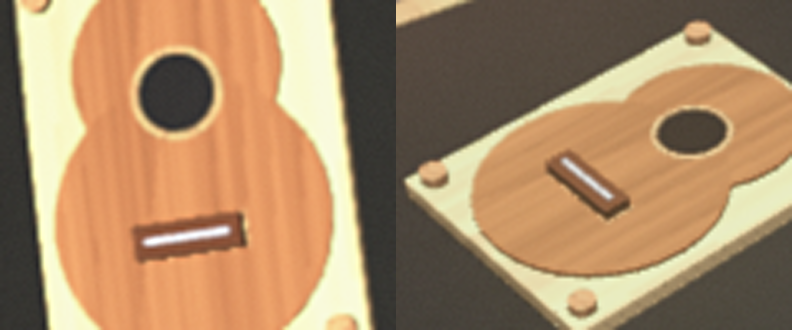

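The bridge covers the patch: top crop (190,237), side crop (588,183). The fit agrees to under 1 mm. Next is the square stop.

jog_arm([
  {"x": -0.0005, "y": -0.0005, "z": -0.02, "rx": 0, "ry": 0, "rz": 0, "claw": 0.2},
  {"x": 0, "y": 0, "z": -0.02, "rx": 0, "ry": 0, "rz": 0, "claw": 0.2},
  {"x": 0, "y": 0, "z": -0.02, "rx": 0, "ry": 0, "rz": 0, "claw": 0.2},
  {"x": 0, "y": 0, "z": -0.01, "rx": 0, "ry": 0, "rz": 0, "claw": 0.2},
  {"x": 0, "y": 0, "z": 0, "rx": 0, "ry": 0, "rz": 0, "claw": 0.2},
  {"x": 0, "y": 0, "z": 0, "rx": 0, "ry": 0, "rz": 0, "claw": -1},
  {"x": 0, "y": 0, "z": 0, "rx": 0, "ry": 0, "rz": 0, "claw": -1},
  {"x": 0, "y": 0, "z": 0, "rx": 0, "ry": 0, "rz": 0, "claw": -1},
])

```text
time: 17.6
tcp_pos: [0.6029, -0.0615, -0.0036]
ee_rot: [0.426, 0.905, 0.0, 0.001]
force: [0.5, 0.2, 2.6]
width: 0.0258
finger_force: 12.0
```

jog_arm([
  {"x": 0, "y": 0, "z": 0, "rx": 0, "ry": 0, "rz": 0, "claw": -1},
  {"x": 0, "y": 0, "z": 0, "rx": 0, "ry": 0, "rz": 0, "claw": -1},
  {"x": 0, "y": 0, "z": 0, "rx": 0, "ry": 0, "rz": 0, "claw": -1},
  {"x": 0, "y": 0, "z": 0.01, "rx": 0, "ry": 0, "rz": 0, "claw": -1},
  {"x": 0, "y": 0, "z": 0.03, "rx": 0, "ry": 0, "rz": 0, "claw": -1},
  {"x": 0, "y": 0, "z": 0.03, "rx": 0, "ry": 0, "rz": 0, "claw": -1},
  {"x": 0, "y": 0, "z": 0.03, "rx": 0, "ry": 0, "rz": 0, "claw": -1},
  {"x": 0, "y": 0, "z": 0, "rx": 0, "ry": 0, "rz": 0, "claw": -1},
])

```text
time: 18.6
tcp_pos: [0.6044, -0.0619, 0.0987]
ee_rot: [0.426, 0.905, 0.0, 0.003]
force: [-0.1, 0.1, -0.9]
width: 0.0261
finger_force: 12.0
```

```bash
python3 go.py .4348 .3432 .0265 9.2
```

```text
t 18.6 tcp [ 0.6044 -0.0619  0.0987] yaw 39.54 toolz [ 0.0052 -0.0015 -1.    ] w 0.0261 F [-0.1  0.1 -0.9] j6 -0.99
delta [-0.1696  0.4051 -0.087 ] rz -30.34 (or +-180)
```

jog_arm([
  {"x": -0.014, "y": 0.0337, "z": 0, "rx": 0, "ry": 0, "rz": -2.53, "claw": -1},
  {"x": -0.014, "y": 0.0337, "z": 0, "rx": 0, "ry": 0, "rz": -2.53, "claw": -1},
  {"x": -0.014, "y": 0.0337, "z": 0, "rx": 0, "ry": 0, "rz": -2.53, "claw": -1},
  {"x": -0.014, "y": 0.0337, "z": 0, "rx": 0, "ry": 0, "rz": -2.53, "claw": -1},
  {"x": -0.014, "y": 0.0337, "z": 0, "rx": 0, "ry": 0, "rz": -2.53, "claw": -1},
  {"x": -0.014, "y": 0.0337, "z": 0, "rx": 0, "ry": 0, "rz": -2.53, "claw": -1},
  {"x": -0.014, "y": 0.0337, "z": 0, "rx": 0, "ry": 0, "rz": -2.53, "claw": -1},
  {"x": -0.014, "y": 0.0337, "z": 0, "rx": 0, "ry": 0, "rz": -2.53, "claw": -1},
])

```text
time: 19.6
tcp_pos: [0.4889, 0.209, 0.0944]
ee_rot: [0.579, 0.815, -0.001, -0.001]
force: [-0.5, -0.0, -0.2]
width: 0.0258
finger_force: 12.0
```

jog_arm([
  {"x": -0.014, "y": 0.0337, "z": 0, "rx": 0, "ry": 0, "rz": -2.53, "claw": -1},
  {"x": -0.014, "y": 0.0337, "z": 0, "rx": 0, "ry": 0, "rz": -2.53, "claw": -1},
  {"x": -0.014, "y": 0.0337, "z": 0, "rx": 0, "ry": 0, "rz": -2.53, "claw": -1},
  {"x": -0.014, "y": 0.0337, "z": 0, "rx": 0, "ry": 0, "rz": -2.53, "claw": -1},
  {"x": 0, "y": 0, "z": -0.025, "rx": 0, "ry": 0, "rz": 0, "claw": -1},
  {"x": 0, "y": 0, "z": -0.025, "rx": 0, "ry": 0, "rz": 0, "claw": -1},
  {"x": 0, "y": 0, "z": -0.02, "rx": 0, "ry": 0, "rz": 0, "claw": -1},
  {"x": 0, "y": 0, "z": 0, "rx": 0, "ry": 0, "rz": 0, "claw": -1},
])

```text
time: 20.6
tcp_pos: [0.4321, 0.3419, 0.023]
ee_rot: [0.648, 0.761, -0.003, -0.001]
force: [-0.5, -0.3, -0.5]
width: 0.0256
finger_force: 12.0
```

```bash
python3 go.py .4348 .3432 .0280 9.2
```

```text
t 20.6 tcp [0.4321 0.3419 0.023 ] yaw 9.17 toolz [-0.0052 -0.0025 -1.    ] w 0.0256 F [-0.5 -0.3 -0.5] j6 0.29
delta [ 0.0027  0.0013 -0.0098] rz 0.03 (or +-180)
```

jog_arm([
  {"x": 0, "y": 0, "z": -0.004, "rx": 0, "ry": 0, "rz": 0, "claw": -1},
  {"x": 0, "y": 0, "z": -0.003, "rx": 0, "ry": 0, "rz": 0, "claw": -1},
  {"x": 0, "y": 0, "z": -0.001, "rx": 0, "ry": 0, "rz": 0, "claw": -1},
  {"x": 0, "y": 0, "z": 0, "rx": 0, "ry": 0, "rz": 0, "claw": -1},
  {"x": 0, "y": 0, "z": 0, "rx": 0, "ry": 0, "rz": 0, "claw": -1},
  {"x": 0, "y": 0, "z": 0, "rx": 0, "ry": 0, "rz": 0, "claw": -1},
  {"x": 0, "y": 0, "z": 0, "rx": 0, "ry": 0, "rz": 0, "claw": -1},
  {"x": 0, "y": 0, "z": 0, "rx": 0, "ry": 0, "rz": 0, "claw": -1},
])

```text
time: 21.6
tcp_pos: [0.4345, 0.343, 0.0177]
ee_rot: [0.648, 0.761, 0.0, 0.0]
force: [0.6, 0.1, 0.3]
width: 0.026
finger_force: 12.0
```

```bash
python3 go.py .4348 .3432 .0275 9.2; python3 - <<'E'
from fit import *
from rig import arm
S=arm.capture("side"); t=arm.get_obs()["tcp_pos"]
print(np.round(fit([S],(.4427,.2943),.019,(.065,.02,.009),lambda i:255-i[...,0],26,None,[np.radians(99)]),4))
E
```

```text
t 21.6 tcp [0.4345 0.343  0.0177] yaw 9.18 toolz [ 0.  0. -1.] w 0.026 F [0.6 0.1 0.3] j6 0.29
delta [ 0.0003  0.0002 -0.005 ] rz 0.02 (or +-180)
[  0.4242   0.2911 141.6804   0.1914]
```

jog_arm([
  {"x": 0, "y": 0, "z": -0.003, "rx": 0, "ry": 0, "rz": 0, "claw": -1},
  {"x": 0, "y": 0, "z": -0.0015, "rx": 0, "ry": 0, "rz": 0, "claw": -1},
  {"x": 0, "y": 0, "z": -0.001, "rx": 0, "ry": 0, "rz": 0, "claw": -1},
  {"x": 0, "y": 0, "z": 0, "rx": 0, "ry": 0, "rz": 0, "claw": -1},
  {"x": 0, "y": 0, "z": 0, "rx": 0, "ry": 0, "rz": 0, "claw": -1},
  {"x": 0, "y": 0, "z": 0, "rx": 0, "ry": 0, "rz": 0, "claw": 0.0},
  {"x": 0, "y": 0, "z": 0, "rx": 0, "ry": 0, "rz": 0, "claw": 0.0},
  {"x": 0, "y": 0, "z": 0, "rx": 0, "ry": 0, "rz": 0, "claw": 0.0},
])

```text
time: 22.65
tcp_pos: [0.4345, 0.343, 0.0121]
ee_rot: [0.648, 0.761, 0.0, 0.0]
force: [-0.0, 0.5, -0.3]
width: 0.0441
finger_force: 0.0
```

```bash
python3 go.py .4145 -.3397 .010 0
```

```text
t 22.65 tcp [0.4345 0.343  0.0121] yaw 9.17 toolz [ 0. -0. -1.] w 0.0441 F [-0.   0.5 -0.3] j6 0.29
delta [-0.02   -0.6827 -0.0169] rz -9.17 (or +-180)
```

jog_arm([
  {"x": 0, "y": 0, "z": 0.015, "rx": 0, "ry": 0, "rz": 0, "claw": 0.1},
  {"x": 0, "y": 0, "z": 0.035, "rx": 0, "ry": 0, "rz": 0, "claw": 0.1},
  {"x": 0, "y": 0, "z": 0.04, "rx": 0, "ry": 0, "rz": 0, "claw": 0.1},
  {"x": 0, "y": -0.02, "z": 0.03, "rx": 0, "ry": 0, "rz": 0, "claw": 0.2},
  {"x": -0.0013, "y": -0.0414, "z": 0, "rx": 0, "ry": 0, "rz": -0.6, "claw": 0.2},
  {"x": -0.0013, "y": -0.0414, "z": 0, "rx": 0, "ry": 0, "rz": -0.6, "claw": 0.2},
  {"x": -0.0013, "y": -0.0414, "z": 0, "rx": 0, "ry": 0, "rz": -0.6, "claw": 0.2},
  {"x": -0.0013, "y": -0.0414, "z": 0, "rx": 0, "ry": 0, "rz": -0.6, "claw": 0.2},
])

```text
time: 23.65
tcp_pos: [0.4295, 0.1562, 0.1334]
ee_rot: [0.664, 0.748, 0.001, 0.001]
force: [-0.0, 0.6, 0.5]
width: 0.0528
finger_force: 0.0
```

jog_arm([
  {"x": -0.0013, "y": -0.0414, "z": 0, "rx": 0, "ry": 0, "rz": -0.6, "claw": 0.2},
  {"x": -0.0013, "y": -0.0414, "z": 0, "rx": 0, "ry": 0, "rz": -0.6, "claw": 0.2},
  {"x": -0.0013, "y": -0.0414, "z": 0, "rx": 0, "ry": 0, "rz": -0.6, "claw": 0.2},
  {"x": -0.0013, "y": -0.0414, "z": 0, "rx": 0, "ry": 0, "rz": -0.6, "claw": 0.2},
  {"x": -0.0013, "y": -0.0414, "z": 0, "rx": 0, "ry": 0, "rz": -0.6, "claw": 0.2},
  {"x": -0.0013, "y": -0.0414, "z": 0, "rx": 0, "ry": 0, "rz": -0.6, "claw": 0.2},
  {"x": -0.0013, "y": -0.0414, "z": 0, "rx": 0, "ry": 0, "rz": -0.6, "claw": 0.2},
  {"x": -0.0013, "y": -0.0414, "z": 0, "rx": 0, "ry": 0, "rz": -0.6, "claw": 0.2},
])

```text
time: 24.65
tcp_pos: [0.419, -0.1754, 0.1334]
ee_rot: [0.695, 0.719, 0.0, 0.001]
force: [-0.1, -0.9, -0.5]
width: 0.0525
finger_force: 0.0
```

jog_arm([
  {"x": -0.0013, "y": -0.0414, "z": 0, "rx": 0, "ry": 0, "rz": -0.6, "claw": 0.2},
  {"x": -0.0013, "y": -0.0414, "z": 0, "rx": 0, "ry": 0, "rz": -0.6, "claw": 0.2},
  {"x": -0.0013, "y": -0.0414, "z": 0, "rx": 0, "ry": 0, "rz": -0.6, "claw": 0.2},
  {"x": -0.0013, "y": -0.0414, "z": 0, "rx": 0, "ry": 0, "rz": -0.6, "claw": 0.2},
  {"x": 0, "y": 0, "z": -0.03, "rx": 0, "ry": 0, "rz": 0, "claw": 0.2},
  {"x": 0, "y": 0, "z": -0.03, "rx": 0, "ry": 0, "rz": 0, "claw": 0.2},
  {"x": 0, "y": 0, "z": 0, "rx": 0, "ry": 0, "rz": 0, "claw": 0.2},
  {"x": 0, "y": 0, "z": 0, "rx": 0, "ry": 0, "rz": 0, "claw": 0.2},
])

```text
time: 25.65
tcp_pos: [0.4142, -0.34, 0.0737]
ee_rot: [0.71, 0.705, -0.0, 0.001]
force: [0.5, 0.8, 0.4]
width: 0.0529
finger_force: 0.0
```

```bash
python3 go.py .4145 -.3398 .010 0;  python3 - <<'E'
from fit import *
from rig import arm
T,S=arm.capture("top"),arm.capture("side")
pickle.dump((T,S),open("p2.pkl","wb"))
dk=lambda i:255-i[...,0]
for cams in([T],[S]): print(np.round(fit(cams,(.443,.294),.019,(.065,.02,.009),dk,26,None,[np.radians(99)]),4))
cv2.imwrite("pics/placed2.png",np.hstack([cv2.resize(a,None,fx=3.3,fy=3.3,interpolation=cv2.INTER_CUBIC) for a in(T["color"][195:295,120:240,::-1],S["color"][115:215,175:295,::-1])]))
E
```

```text
t 25.65 tcp [ 0.4142 -0.34    0.0737] yaw -0.41 toolz [ 0.0011 -0.0014 -1.    ] w 0.0529 F [0.5 0.8 0.4] j6 -0.9
delta [ 0.0003  0.0002 -0.0785] rz 0.41 (or +-180)
[  0.4404   0.2972 104.7969   0.6666]
[  0.4404   0.304  102.2893   0.6519]
```

View pics/placed2.png

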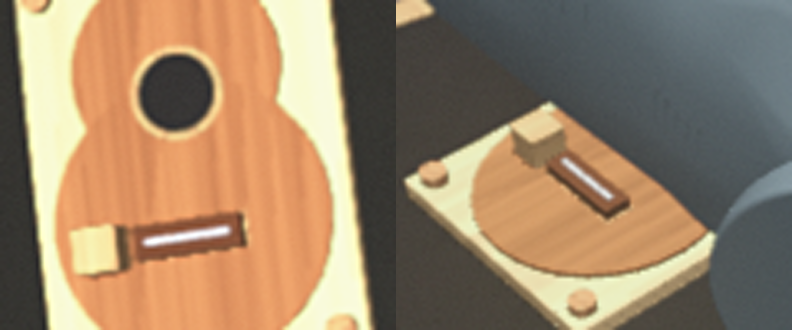

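The square stop stands just off the bridge's left end (top crop 98,250), in line, with the bridge unmoved. Next is the round stop.

jog_arm([
  {"x": 0, "y": 0, "z": -0.025, "rx": 0, "ry": 0, "rz": 0.4, "claw": 0.2},
  {"x": 0, "y": 0, "z": -0.025, "rx": 0, "ry": 0, "rz": 0, "claw": 0.2},
  {"x": 0, "y": 0, "z": -0.02, "rx": 0, "ry": 0, "rz": 0, "claw": 0.2},
  {"x": 0, "y": 0, "z": -0.008, "rx": 0, "ry": 0, "rz": 0, "claw": 0.2},
  {"x": 0, "y": 0, "z": 0, "rx": 0, "ry": 0, "rz": 0, "claw": 0.2},
  {"x": 0, "y": 0, "z": 0, "rx": 0, "ry": 0, "rz": 0, "claw": -1},
  {"x": 0, "y": 0, "z": 0, "rx": 0, "ry": 0, "rz": 0, "claw": -1},
  {"x": 0, "y": 0, "z": 0, "rx": 0, "ry": 0, "rz": 0, "claw": -1},
])

```text
time: 26.75
tcp_pos: [0.4139, -0.3397, -0.0053]
ee_rot: [0.707, 0.707, -0.0, 0.0]
force: [-1.2, -0.7, 3.0]
width: 0.0255
finger_force: 12.1
```

jog_arm([
  {"x": 0, "y": 0, "z": 0, "rx": 0, "ry": 0, "rz": 0, "claw": -1},
  {"x": 0, "y": 0, "z": 0, "rx": 0, "ry": 0, "rz": 0, "claw": -1},
  {"x": 0, "y": 0, "z": 0, "rx": 0, "ry": 0, "rz": 0, "claw": -1},
  {"x": 0, "y": 0, "z": 0.01, "rx": 0, "ry": 0, "rz": 0, "claw": -1},
  {"x": 0, "y": 0, "z": 0.03, "rx": 0, "ry": 0, "rz": 0, "claw": -1},
  {"x": 0, "y": 0, "z": 0.03, "rx": 0, "ry": 0, "rz": 0, "claw": -1},
  {"x": 0, "y": 0, "z": 0.03, "rx": 0, "ry": 0, "rz": 0, "claw": -1},
  {"x": 0, "y": 0, "z": 0.03, "rx": 0, "ry": 0, "rz": 0, "claw": -1},
])

```text
time: 27.75
tcp_pos: [0.4135, -0.3392, 0.1255]
ee_rot: [0.707, 0.707, -0.0, -0.0]
force: [0.7, 0.3, 0.5]
width: 0.0256
finger_force: 12.0
```

```bash
python3 go.py .4506 .2454 .0265 9.2
```

```text
t 27.75 tcp [ 0.4135 -0.3392  0.1255] yaw -0.02 toolz [-1.e-04  0.e+00 -1.e+00] w 0.0256 F [0.7 0.3 0.5] j6 -0.91
delta [ 0.0371  0.5846 -0.1138] rz 9.22 (or +-180)
```

jog_arm([
  {"x": 0.0026, "y": 0.0417, "z": 0, "rx": 0, "ry": 0, "rz": 0.66, "claw": -1},
  {"x": 0.0026, "y": 0.0417, "z": 0, "rx": 0, "ry": 0, "rz": 0.66, "claw": -1},
  {"x": 0.0026, "y": 0.0417, "z": 0, "rx": 0, "ry": 0, "rz": 0.66, "claw": -1},
  {"x": 0.0026, "y": 0.0417, "z": 0, "rx": 0, "ry": 0, "rz": 0.66, "claw": -1},
  {"x": 0.0026, "y": 0.0417, "z": 0, "rx": 0, "ry": 0, "rz": 0.66, "claw": -1},
  {"x": 0.0026, "y": 0.0417, "z": 0, "rx": 0, "ry": 0, "rz": 0.66, "claw": -1},
  {"x": 0.0026, "y": 0.0417, "z": 0, "rx": 0, "ry": 0, "rz": 0.66, "claw": -1},
  {"x": 0.0026, "y": 0.0417, "z": 0, "rx": 0, "ry": 0, "rz": 0.66, "claw": -1},
])

```text
time: 28.75
tcp_pos: [0.4343, -0.0045, 0.1246]
ee_rot: [0.674, 0.739, 0.0, 0.0]
force: [0.9, 0.0, -0.9]
width: 0.0254
finger_force: 12.0
```

jog_arm([
  {"x": 0.0026, "y": 0.0417, "z": 0, "rx": 0, "ry": 0, "rz": 0.66, "claw": -1},
  {"x": 0.0026, "y": 0.0417, "z": 0, "rx": 0, "ry": 0, "rz": 0.66, "claw": -1},
  {"x": 0.0026, "y": 0.0417, "z": 0, "rx": 0, "ry": 0, "rz": 0.66, "claw": -1},
  {"x": 0.0026, "y": 0.0417, "z": 0, "rx": 0, "ry": 0, "rz": 0.66, "claw": -1},
  {"x": 0.0026, "y": 0.0417, "z": 0, "rx": 0, "ry": 0, "rz": 0.66, "claw": -1},
  {"x": 0.0026, "y": 0.0417, "z": 0, "rx": 0, "ry": 0, "rz": 0.66, "claw": -1},
  {"x": 0, "y": 0, "z": -0.025, "rx": 0, "ry": 0, "rz": 0, "claw": -1},
  {"x": 0, "y": 0, "z": -0.025, "rx": 0, "ry": 0, "rz": 0, "claw": -1},
])

```text
time: 29.75
tcp_pos: [0.45, 0.2452, 0.0741]
ee_rot: [0.647, 0.762, 0.0, 0.0]
force: [1.1, 0.1, -0.2]
width: 0.0257
finger_force: 12.0
```

jog_arm([
  {"x": 0, "y": 0, "z": -0.02, "rx": 0, "ry": 0, "rz": 0, "claw": -1},
  {"x": 0, "y": 0, "z": -0.02, "rx": 0, "ry": 0, "rz": 0, "claw": -1},
  {"x": 0, "y": 0, "z": -0.01, "rx": 0, "ry": 0, "rz": 0, "claw": -1},
  {"x": 0, "y": 0, "z": -0.005, "rx": 0, "ry": 0, "rz": 0, "claw": -1},
  {"x": 0, "y": 0, "z": 0, "rx": 0, "ry": 0, "rz": 0, "claw": -1},
  {"x": 0, "y": 0, "z": 0, "rx": 0, "ry": 0, "rz": 0, "claw": -1},
  {"x": 0, "y": 0, "z": 0, "rx": 0, "ry": 0, "rz": 0, "claw": -1},
  {"x": 0, "y": 0, "z": 0, "rx": 0, "ry": 0, "rz": 0, "claw": -1},
])

```text
time: 30.75
tcp_pos: [0.4503, 0.2445, 0.0195]
ee_rot: [0.648, 0.762, 0.0, 0.0]
force: [-0.1, 0.2, 0.1]
width: 0.0253
finger_force: 12.0
```

```bash
python3 go.py .4506 .2454 .0265 9.2
```

```text
t 30.75 tcp [0.4503 0.2445 0.0195] yaw 9.22 toolz [ 6.e-04  2.e-04 -1.e+00] w 0.0253 F [-0.1  0.2  0.1] j6 0.1
delta [ 0.0003  0.0009 -0.0078] rz -0.02 (or +-180)
```

jog_arm([
  {"x": 0, "y": 0, "z": -0.004, "rx": 0, "ry": 0, "rz": 0, "claw": -1},
  {"x": 0, "y": 0, "z": -0.002, "rx": 0, "ry": 0, "rz": 0, "claw": -1},
  {"x": 0, "y": 0, "z": -0.001, "rx": 0, "ry": 0, "rz": 0, "claw": -1},
  {"x": 0, "y": 0, "z": -0.001, "rx": 0, "ry": 0, "rz": 0, "claw": -1},
  {"x": 0, "y": 0, "z": 0, "rx": 0, "ry": 0, "rz": 0, "claw": -1},
  {"x": 0, "y": 0, "z": 0, "rx": 0, "ry": 0, "rz": 0, "claw": 0.0},
  {"x": 0, "y": 0, "z": 0, "rx": 0, "ry": 0, "rz": 0, "claw": 0.0},
  {"x": 0, "y": 0, "z": 0, "rx": 0, "ry": 0, "rz": 0, "claw": 0.0},
])

```text
time: 31.75
tcp_pos: [0.4501, 0.2444, 0.0113]
ee_rot: [0.648, 0.762, 0.0, 0.0]
force: [0.2, 0.1, 1.2]
width: 0.0441
finger_force: 0.0
```

```bash
python3 go.py .4863 .0639 .012 103.7
```

```text
t 31.75 tcp [0.4501 0.2444 0.0113] yaw 9.22 toolz [ 2.e-04  0.e+00 -1.e+00] w 0.0441 F [0.2 0.1 1.2] j6 0.1
delta [ 0.0362 -0.1805 -0.0141] rz -85.52 (or +-180)
```

jog_arm([
  {"x": 0, "y": 0, "z": 0.015, "rx": 0, "ry": 0, "rz": 0, "claw": 0.1},
  {"x": 0, "y": 0, "z": 0.035, "rx": 0, "ry": 0, "rz": 0, "claw": 0.1},
  {"x": 0, "y": 0, "z": 0.035, "rx": 0, "ry": 0, "rz": 0, "claw": 0.2},
  {"x": 0.003, "y": -0.015, "z": 0, "rx": 0, "ry": 0, "rz": -7.13, "claw": 0.2},
  {"x": 0.003, "y": -0.015, "z": 0, "rx": 0, "ry": 0, "rz": -7.13, "claw": 0.2},
  {"x": 0.003, "y": -0.015, "z": 0, "rx": 0, "ry": 0, "rz": -7.13, "claw": 0.2},
  {"x": 0.003, "y": -0.015, "z": 0, "rx": 0, "ry": 0, "rz": -7.13, "claw": 0.2},
  {"x": 0.003, "y": -0.015, "z": 0, "rx": 0, "ry": 0, "rz": -7.13, "claw": 0.2},
])

```text
time: 32.75
tcp_pos: [0.4655, 0.169, 0.0974]
ee_rot: [0.851, 0.525, 0.001, 0.0]
force: [0.4, 0.3, -0.3]
width: 0.0532
finger_force: 0.0
```

jog_arm([
  {"x": 0.003, "y": -0.015, "z": 0, "rx": 0, "ry": 0, "rz": -7.13, "claw": 0.2},
  {"x": 0.003, "y": -0.015, "z": 0, "rx": 0, "ry": 0, "rz": -7.13, "claw": 0.2},
  {"x": 0.003, "y": -0.015, "z": 0, "rx": 0, "ry": 0, "rz": -7.13, "claw": 0.2},
  {"x": 0.003, "y": -0.015, "z": 0, "rx": 0, "ry": 0, "rz": -7.13, "claw": 0.2},
  {"x": 0.003, "y": -0.015, "z": 0, "rx": 0, "ry": 0, "rz": -7.13, "claw": 0.2},
  {"x": 0.003, "y": -0.015, "z": 0, "rx": 0, "ry": 0, "rz": -7.13, "claw": 0.2},
  {"x": 0.003, "y": -0.015, "z": 0, "rx": 0, "ry": 0, "rz": -7.13, "claw": 0.2},
  {"x": 0, "y": 0, "z": -0.02, "rx": 0, "ry": 0, "rz": 0, "claw": 0.2},
])

```text
time: 33.75
tcp_pos: [0.4884, 0.0633, 0.0786]
ee_rot: [0.993, 0.118, 0.003, 0.001]
force: [-0.2, -0.3, 0.0]
width: 0.0532
finger_force: 0.0
```

```bash
python3 go.py .4863 .0639 .012 103.7;  python3 - <<'E'
from fit import *
from rig import arm
T,S=arm.capture("top"),arm.capture("side")
cv2.imwrite("pics/placed3.png",np.hstack([cv2.resize(a,None,fx=3.3,fy=3.3,interpolation=cv2.INTER_CUBIC) for a in(T["color"][195:295,120:240,::-1],S["color"][115:215,175:295,::-1])]))
E
```

```text
t 33.75 tcp [0.4884 0.0633 0.0786] yaw -76.5 toolz [ 5.2e-03 -7.0e-04 -1.0e+00] w 0.0532 F [-0.2 -0.3  0. ] j6 1.22
delta [-0.0021  0.0006 -0.0814] rz 0.2 (or +-180)
```

View pics/placed3.png

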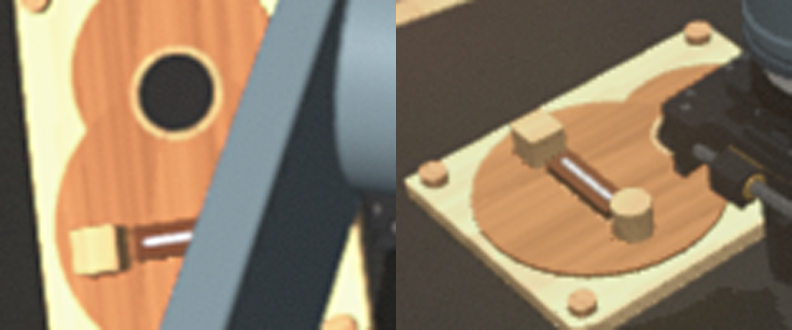

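The round stop stands at the bridge's right end, in line (side crop 632,215). Next is the caul.

jog_arm([
  {"x": -0.001, "y": 0, "z": -0.025, "rx": 0, "ry": 0, "rz": 0, "claw": 0.2},
  {"x": 0, "y": 0, "z": -0.025, "rx": 0, "ry": 0, "rz": 0, "claw": 0.2},
  {"x": 0, "y": 0, "z": -0.02, "rx": 0, "ry": 0, "rz": 0, "claw": 0.2},
  {"x": 0, "y": 0, "z": -0.011, "rx": 0, "ry": 0, "rz": 0, "claw": 0.2},
  {"x": 0, "y": 0, "z": 0, "rx": 0, "ry": 0, "rz": 0, "claw": 0.2},
  {"x": 0, "y": 0, "z": 0, "rx": 0, "ry": 0, "rz": 0, "claw": 0.2},
  {"x": 0, "y": 0, "z": 0, "rx": 0, "ry": 0, "rz": 0, "claw": 0.2},
  {"x": 0, "y": 0, "z": 0, "rx": 0, "ry": 0, "rz": 0, "claw": 0.2},
])

```text
time: 34.85
tcp_pos: [0.4855, 0.0644, -0.0042]
ee_rot: [0.993, 0.119, 0.001, 0.0]
force: [-0.1, 0.5, -0.3]
width: 0.0529
finger_force: 0.0
```

```bash
python3 go.py .4863 .0639 .012 103.7
```

```text
t 34.85 tcp [ 0.4855  0.0644 -0.0042] yaw -76.34 toolz [ 1.e-03 -1.e-04 -1.e+00] w 0.0529 F [-0.1  0.5 -0.3] j6 1.22
delta [ 0.0008 -0.0005  0.0014] rz 0.04 (or +-180)
```

jog_arm([
  {"x": 0.0008, "y": 0, "z": 0.001, "rx": 0, "ry": 0, "rz": 0, "claw": 0.2},
  {"x": 0, "y": 0, "z": 0, "rx": 0, "ry": 0, "rz": 0, "claw": -1},
  {"x": 0, "y": 0, "z": 0, "rx": 0, "ry": 0, "rz": 0, "claw": -1},
  {"x": 0, "y": 0, "z": 0, "rx": 0, "ry": 0, "rz": 0, "claw": -1},
  {"x": 0, "y": 0, "z": 0, "rx": 0, "ry": 0, "rz": 0, "claw": -1},
  {"x": 0, "y": 0, "z": 0, "rx": 0, "ry": 0, "rz": 0, "claw": -1},
  {"x": 0, "y": 0, "z": 0, "rx": 0, "ry": 0, "rz": 0, "claw": -1},
  {"x": 0, "y": 0, "z": 0, "rx": 0, "ry": 0, "rz": 0, "claw": -1},
])

```text
time: 35.85
tcp_pos: [0.4858, 0.0644, -0.0038]
ee_rot: [0.993, 0.119, -0.0, -0.0]
force: [-0.3, 0.0, 0.2]
width: 0.0298
finger_force: 12.0
```

```bash
python3 go.py .4427 .2943 .1 9.2
```

```text
t 35.85 tcp [ 0.4858  0.0644 -0.0038] yaw -76.35 toolz [-1.e-04  0.e+00 -1.e+00] w 0.0298 F [-0.3  0.   0.2] j6 1.22
delta [-0.0431  0.2299  0.089 ] rz 85.55 (or +-180)
```

jog_arm([
  {"x": 0, "y": 0, "z": 0.015, "rx": 0, "ry": 0, "rz": 0, "claw": -1},
  {"x": 0, "y": 0, "z": 0.03, "rx": 0, "ry": 0, "rz": 0, "claw": -1},
  {"x": 0, "y": 0, "z": 0.03, "rx": 0, "ry": 0, "rz": 0, "claw": -1},
  {"x": 0, "y": 0, "z": 0.03, "rx": 0, "ry": 0, "rz": 0, "claw": -1},
  {"x": -0.0036, "y": 0.0191, "z": 0, "rx": 0, "ry": 0, "rz": 7.13, "claw": -1},
  {"x": -0.0036, "y": 0.0191, "z": 0, "rx": 0, "ry": 0, "rz": 7.13, "claw": -1},
  {"x": -0.0036, "y": 0.0191, "z": 0, "rx": 0, "ry": 0, "rz": 7.13, "claw": -1},
  {"x": -0.0036, "y": 0.0191, "z": 0, "rx": 0, "ry": 0, "rz": 7.13, "claw": -1},
])

```text
time: 36.85
tcp_pos: [0.4715, 0.1415, 0.1024]
ee_rot: [0.932, 0.362, 0.001, 0.0]
force: [1.0, 0.1, -0.2]
width: 0.0301
finger_force: 12.0
```

jog_arm([
  {"x": -0.0036, "y": 0.0191, "z": 0, "rx": 0, "ry": 0, "rz": 7.13, "claw": -1},
  {"x": -0.0036, "y": 0.0191, "z": 0, "rx": 0, "ry": 0, "rz": 7.13, "claw": -1},
  {"x": -0.0036, "y": 0.0191, "z": 0, "rx": 0, "ry": 0, "rz": 7.13, "claw": -1},
  {"x": -0.0036, "y": 0.0191, "z": 0, "rx": 0, "ry": 0, "rz": 7.13, "claw": -1},
  {"x": -0.0036, "y": 0.0191, "z": 0, "rx": 0, "ry": 0, "rz": 7.13, "claw": -1},
  {"x": -0.0036, "y": 0.0191, "z": 0, "rx": 0, "ry": 0, "rz": 7.13, "claw": -1},
  {"x": -0.0036, "y": 0.0191, "z": 0, "rx": 0, "ry": 0, "rz": 7.13, "claw": -1},
  {"x": -0.0036, "y": 0.0191, "z": 0, "rx": 0, "ry": 0, "rz": 7.13, "claw": -1},
])

```text
time: 37.85
tcp_pos: [0.4427, 0.2944, 0.1023]
ee_rot: [0.646, 0.763, 0.0, 0.0]
force: [-0.1, -0.2, -0.1]
width: 0.0297
finger_force: 12.0
```

jog_arm([
  {"x": 0, "y": 0, "z": -0.02, "rx": 0, "ry": 0, "rz": 0, "claw": -1},
  {"x": 0, "y": 0, "z": -0.02, "rx": 0, "ry": 0, "rz": 0, "claw": -1},
  {"x": 0, "y": 0, "z": -0.015, "rx": 0, "ry": 0, "rz": 0, "claw": -1},
  {"x": 0, "y": 0, "z": 0, "rx": 0, "ry": 0, "rz": 0, "claw": -1},
  {"x": 0, "y": 0, "z": 0, "rx": 0, "ry": 0, "rz": 0, "claw": -1},
  {"x": 0, "y": 0, "z": 0, "rx": 0, "ry": 0, "rz": 0, "claw": -1},
  {"x": 0, "y": 0, "z": 0, "rx": 0, "ry": 0, "rz": 0, "claw": -1},
  {"x": 0, "y": 0, "z": 0, "rx": 0, "ry": 0, "rz": 0, "claw": -1},
])

```text
time: 38.85
tcp_pos: [0.4428, 0.2937, 0.0465]
ee_rot: [0.648, 0.762, 0.0, 0.0]
force: [0.5, 0.2, -0.3]
width: 0.0298
finger_force: 12.0
```

```bash
python3 go.py .4427 .2943 .0365 9.2
```

```text
t 38.85 tcp [0.4428 0.2937 0.0465] yaw 9.22 toolz [ 4.e-04  2.e-04 -1.e+00] w 0.0298 F [ 0.5  0.2 -0.3] j6 0.2
delta [-0.0001  0.0006 -0.0248] rz -0.02 (or +-180)
```

Descend 25 mm gently, to tcp ≈ 0.0215.

jog_arm([
  {"x": 0, "y": 0.0005, "z": -0.01, "rx": 0, "ry": 0, "rz": 0, "claw": -1},
  {"x": 0, "y": 0, "z": -0.007, "rx": 0, "ry": 0, "rz": 0, "claw": -1},
  {"x": 0, "y": 0, "z": -0.004, "rx": 0, "ry": 0, "rz": 0, "claw": -1},
  {"x": 0, "y": 0, "z": -0.002, "rx": 0, "ry": 0, "rz": 0, "claw": -1},
  {"x": 0, "y": 0, "z": -0.001, "rx": 0, "ry": 0, "rz": 0, "claw": -1},
  {"x": 0, "y": 0, "z": 0, "rx": 0, "ry": 0, "rz": 0, "claw": -1},
  {"x": 0, "y": 0, "z": 0, "rx": 0, "ry": 0, "rz": 0, "claw": -1},
  {"x": 0, "y": 0, "z": 0, "rx": 0, "ry": 0, "rz": 0, "claw": -1},
])

```text
time: 39.85
tcp_pos: [0.4428, 0.2942, 0.0224]
ee_rot: [0.648, 0.762, 0.0, 0.0]
force: [-0.2, -0.5, 0.5]
width: 0.0298
finger_force: 12.0
```

jog_arm([
  {"x": 0, "y": 0, "z": -0.001, "rx": 0, "ry": 0, "rz": 0, "claw": -1},
  {"x": 0, "y": 0, "z": 0, "rx": 0, "ry": 0, "rz": 0, "claw": -1},
  {"x": 0, "y": 0, "z": 0, "rx": 0, "ry": 0, "rz": 0, "claw": -1},
  {"x": 0, "y": 0, "z": 0, "rx": 0, "ry": 0, "rz": 0, "claw": 0.1},
  {"x": 0, "y": 0, "z": 0, "rx": 0, "ry": 0, "rz": 0, "claw": 0.1},
  {"x": 0, "y": 0, "z": 0, "rx": 0, "ry": 0, "rz": 0, "claw": 0.1},
  {"x": 0, "y": 0, "z": 0, "rx": 0, "ry": 0, "rz": 0, "claw": 0.1},
  {"x": 0, "y": 0, "z": 0.01, "rx": 0, "ry": 0, "rz": 0, "claw": 0.1},
])

```text
time: 40.85
tcp_pos: [0.4419, 0.2938, 0.0309]
ee_rot: [0.648, 0.762, -0.001, -0.0]
force: [0.9, -0.1, 0.9]
width: 0.0483
finger_force: 0.0
```

```bash
python3 go.py .5448 -.3553 .025 0
```

```text
t 40.85 tcp [0.4419 0.2938 0.0309] yaw 9.21 toolz [-1.7e-03 -7.0e-04 -1.0e+00] w 0.0483 F [ 0.9 -0.1  0.9] j6 0.2
delta [ 0.1029 -0.6491 -0.0207] rz -9.21 (or +-180)
```

jog_arm([
  {"x": 0, "y": 0, "z": 0.02, "rx": 0, "ry": 0, "rz": 0, "claw": 0.1},
  {"x": 0, "y": 0, "z": 0.035, "rx": 0, "ry": 0, "rz": 0, "claw": 0.1},
  {"x": 0, "y": 0, "z": 0.035, "rx": 0, "ry": 0, "rz": 0, "claw": 0.3},
  {"x": 0.0064, "y": -0.0406, "z": 0, "rx": 0, "ry": 0, "rz": -0.6, "claw": 0.75},
  {"x": 0.0064, "y": -0.0406, "z": 0, "rx": 0, "ry": 0, "rz": -0.6, "claw": 0.75},
  {"x": 0.0064, "y": -0.0406, "z": 0, "rx": 0, "ry": 0, "rz": -0.6, "claw": 0.75},
  {"x": 0.0064, "y": -0.0406, "z": 0, "rx": 0, "ry": 0, "rz": -0.6, "claw": 0.75},
  {"x": 0.0064, "y": -0.0406, "z": 0, "rx": 0, "ry": 0, "rz": -0.6, "claw": 0.75},
])

```text
time: 41.85
tcp_pos: [0.475, 0.0898, 0.1221]
ee_rot: [0.668, 0.744, 0.0, 0.0]
force: [0.8, 0.8, -0.4]
width: 0.077
finger_force: 0.0
```

jog_arm([
  {"x": 0.0064, "y": -0.0406, "z": 0, "rx": 0, "ry": 0, "rz": -0.6, "claw": 0.75},
  {"x": 0.0064, "y": -0.0406, "z": 0, "rx": 0, "ry": 0, "rz": -0.6, "claw": 0.75},
  {"x": 0.0064, "y": -0.0406, "z": 0, "rx": 0, "ry": 0, "rz": -0.6, "claw": 0.75},
  {"x": 0.0064, "y": -0.0406, "z": 0, "rx": 0, "ry": 0, "rz": -0.6, "claw": 0.75},
  {"x": 0.0064, "y": -0.0406, "z": 0, "rx": 0, "ry": 0, "rz": -0.6, "claw": 0.75},
  {"x": 0.0064, "y": -0.0406, "z": 0, "rx": 0, "ry": 0, "rz": -0.6, "claw": 0.75},
  {"x": 0.0064, "y": -0.0406, "z": 0, "rx": 0, "ry": 0, "rz": -0.6, "claw": 0.75},
  {"x": 0.0064, "y": -0.0406, "z": 0, "rx": 0, "ry": 0, "rz": -0.6, "claw": 0.75},
])

```text
time: 42.85
tcp_pos: [0.5261, -0.2352, 0.1221]
ee_rot: [0.698, 0.716, 0.0, 0.0]
force: [0.5, -0.4, -0.5]
width: 0.0769
finger_force: 0.0
```

jog_arm([
  {"x": 0.0064, "y": -0.0406, "z": 0, "rx": 0, "ry": 0, "rz": 0, "claw": 0.75},
  {"x": 0.0064, "y": -0.0406, "z": 0, "rx": 0, "ry": 0, "rz": 0, "claw": 0.75},
  {"x": 0.0064, "y": -0.0406, "z": 0, "rx": 0, "ry": 0, "rz": 0, "claw": 0.75},
  {"x": 0, "y": 0, "z": -0.02, "rx": 0, "ry": 0, "rz": 0, "claw": 0.75},
  {"x": 0, "y": 0, "z": -0.02, "rx": 0, "ry": 0, "rz": 0, "claw": 0.75},
  {"x": 0, "y": 0, "z": -0.015, "rx": 0, "ry": 0, "rz": 0, "claw": 0.75},
  {"x": 0, "y": 0, "z": 0, "rx": 0, "ry": 0, "rz": 0, "claw": 0.75},
  {"x": 0, "y": 0, "z": 0, "rx": 0, "ry": 0, "rz": 0, "claw": 0.75},
], squeeze=35)

```text
time: 43.85
tcp_pos: [0.5455, -0.3551, 0.0666]
ee_rot: [0.698, 0.716, 0.0, 0.0]
force: [1.5, -0.2, -0.2]
width: 0.0772
finger_force: 0.0
```

```bash
python3 go.py .5449 -.3555 .032 0; python3 - <<'E'
from fit import *
from rig import arm
T,S=arm.capture("top"),arm.capture("side")
pickle.dump((T,S),open("p4.pkl","wb"))
cv2.imwrite("pics/placed4.png",np.hstack([cv2.resize(a,None,fx=3.3,fy=3.3,interpolation=cv2.INTER_CUBIC) for a in(T["color"][195:295,120:240,::-1],S["color"][115:215,175:295,::-1])]))
E
```

```text
t 43.85 tcp [ 0.5455 -0.3551  0.0666] yaw 1.46 toolz [ 3.e-04 -3.e-04 -1.e+00] w 0.0772 F [ 1.5 -0.2 -0.2] j6 -0.78
delta [-0.0006 -0.0004 -0.0494] rz -1.46 (or +-180)
```

View pics/placed4.png

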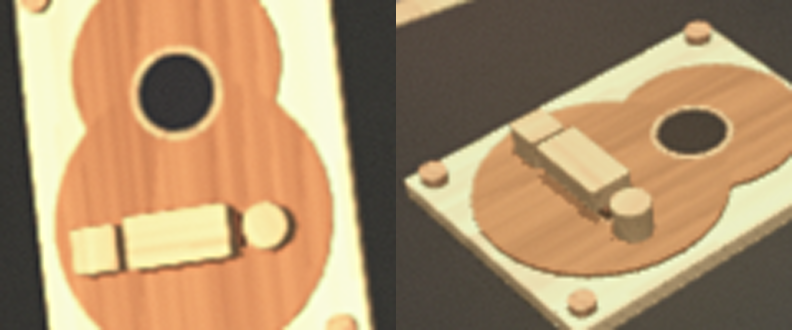

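The picture shows square stop, caul and round stop in line. The caul spans top-crop x 123–229, so it may sit slightly to the left. I'll check its centre numerically.

```bash
python3 - <<'E'
from fit import *
T,S=pickle.load(open("p4.pkl","rb"))
def show(c,crop,off,pts,z):
    w=ray(c,np.float64(pts)/3.3+np.array(off)-.35,z); d=w-[.4427,.2943]; a=np.radians(9.2)
    print(np.c_[d@[np.cos(a),np.sin(a)],d@[-np.sin(a),np.cos(a)]].round(4).tolist())
# top: caul face corners (z=.046), square right edge, round left/right extremes (z=.043)
show(T,0,(120,195),[(123,217),(226,205),(229,257),(126,270),(176,237)],.046)
show(T,0,(120,195),[(117,227),(119,272),(70,232),(244,225),(290,224)],.043)
show(S,0,(175,115),[(144,151),(176,127),(233,174),(198,195)],.046)
# gradient profile along the bridge axis at z~.0455, in the caul/stops row
a=np.radians(9.2); ys=np.arange(-.068,.07,.001)
for c,z in((T,.0445),(S,.0445)):
    P=np.array([[.4427-np.sin(a)*y,.2943+np.cos(a)*y,z] for y in ys]); q=proj(c,P).astype(np.float32)
    v=cv2.remap(c["color"][...,0].astype(np.float32),q[:,0].reshape(-1,1),q[:,1].reshape(-1,1),cv2.INTER_LINEAR)[:,0]
    print([f"{int(y*1000)}:{int(k)}" for y,k in zip(ys,v) if 20<abs(y*1000)<66])
E
```

```text
[[0.0144, 0.029], [0.0127, -0.0312], [-0.0164, -0.0294], [-0.0154, 0.0307], [-0.001, -0.0004]]
[[0.0096, 0.0343], [-0.0158, 0.0361], [0.0107, 0.0623], [0.0004, -0.0392], [-0.0027, -0.0654]]
[[-0.016, 0.0249], [0.0131, 0.0303], [0.0122, -0.0312], [-0.0158, -0.0321]]
['-65:129', '-64:181', '-63:223', '-62:240', '-61:250', '-60:250', '-59:250', '-57:248', '-56:248', '-55:248', '-54:248', '-53:248', '-52:248', '-51:248', '-50:248', '-49:248', '-48:248', '-47:248', '-46:248', '-45:248', '-44:248', '-43:249', '-42:250', '-41:251', '-40:250', '-39:235', '-38:199', '-37:169', '-36:141', '-35:126', '-34:121', '-33:117', '-32:114', '-31:138', '-30:168', '-29:205', '-28:242', '-27:248', '-26:251', '-25:250', '-24:249', '-23:249', '-22:248', '-21:248', '-20:248', '20:248', '21:248', '22:248', '23:248', '24:249', '25:249', '26:250', '27:250', '28:242', '29:232', '30:195', '31:154', '32:124', '33:95', '34:116', '35:140', '36:191', '37:240', '38:245', '39:251', '40:249', '41:248', '42:248', '43:248', '44:248', '45:248', '46:248', '47:248', '48:248', '49:249', '50:249', '51:248', '52:248', '53:248',
[... 376 characters left out ...]
-41:233', '-40:231', '-39:221', '-38:208', '-37:190', '-36:170', '-35:157', '-34:152', '-33:149', '-32:148', '-31:151', '-30:156', '-29:163', '-28:175', '-27:195', '-26:212', '-25:224', '-24:232', '-23:235', '-22:235', '-21:234', '-20:234', '20:233', '21:233', '22:233', '23:233', '24:234', '25:234', '26:234', '27:234', '28:233', '29:231', '30:227', '31:220', '32:208', '33:194', '34:185', '35:187', '36:197', '37:211', '38:223', '39:228', '40:232', '41:234', '42:234', '43:234', '44:234', '45:234', '46:234', '47:234', '48:234', '49:233', '50:234', '51:234', '52:234', '53:234', '54:234', '55:234', '56:234', '57:233', '58:232', '59:230', '60:215', '61:195', '62:172', '63:143', '64:118', '65:103']
```

All within about 1 mm: the caul is centred, and the stop gaps are about 3 and 5 mm. Now I grasp the weight.

jog_arm([
  {"x": -0.0005, "y": -0.0004, "z": -0.02, "rx": 0, "ry": 0, "rz": 0, "claw": 0.75},
  {"x": 0, "y": 0, "z": -0.015, "rx": 0, "ry": 0, "rz": 0, "claw": 0.75},
  {"x": 0, "y": 0, "z": -0.009, "rx": 0, "ry": 0, "rz": 0, "claw": 0.75},
  {"x": 0, "y": 0, "z": -0.005, "rx": 0, "ry": 0, "rz": 0, "claw": 0.75},
  {"x": 0, "y": 0, "z": 0, "rx": 0, "ry": 0, "rz": 0, "claw": 0.75},
  {"x": 0, "y": 0, "z": 0, "rx": 0, "ry": 0, "rz": 0, "claw": 0.75},
  {"x": 0, "y": 0, "z": 0, "rx": 0, "ry": 0, "rz": 0, "claw": 0.2},
  {"x": 0, "y": 0, "z": 0, "rx": 0, "ry": 0, "rz": 0, "claw": 0.1},
])

```text
time: 44.95
tcp_pos: [0.5448, -0.3561, 0.0176]
ee_rot: [0.698, 0.716, 0.0, 0.0]
force: [-0.7, 0.5, -0.4]
width: 0.0593
finger_force: 0.0
```

jog_arm([
  {"x": 0, "y": 0, "z": 0, "rx": 0, "ry": 0, "rz": 0, "claw": -1},
  {"x": 0, "y": 0, "z": 0, "rx": 0, "ry": 0, "rz": 0, "claw": -1},
  {"x": 0, "y": 0, "z": 0, "rx": 0, "ry": 0, "rz": 0, "claw": -1},
  {"x": 0, "y": 0, "z": 0, "rx": 0, "ry": 0, "rz": 0, "claw": -1},
  {"x": 0, "y": 0, "z": 0, "rx": 0, "ry": 0, "rz": 0, "claw": -1},
  {"x": 0, "y": 0, "z": 0, "rx": 0, "ry": 0, "rz": 0, "claw": -1},
  {"x": 0, "y": 0, "z": 0, "rx": 0, "ry": 0, "rz": 0, "claw": -1},
  {"x": 0, "y": 0, "z": 0, "rx": 0, "ry": 0, "rz": 0, "claw": -1},
])

```text
time: 45.95
tcp_pos: [0.5447, -0.3559, 0.0173]
ee_rot: [0.698, 0.716, 0.0, 0.0]
force: [2.8, 0.6, 0.5]
width: 0.0393
finger_force: 35.0
```

```bash
python3 go.py .4426 .2947 .14 9.2
```

```text
t 45.95 tcp [ 0.5447 -0.3559  0.0173] yaw 1.41 toolz [ 4.e-04 -1.e-04 -1.e+00] w 0.0393 F [2.8 0.6 0.5] j6 -0.79
delta [-0.1021  0.6506  0.1079] rz 7.79 (or +-180)
```

jog_arm([
  {"x": 0, "y": 0, "z": 0.01, "rx": 0, "ry": 0, "rz": 0, "claw": -1},
  {"x": 0, "y": 0, "z": 0.025, "rx": 0, "ry": 0, "rz": 0, "claw": -1},
  {"x": 0, "y": 0, "z": 0.03, "rx": 0, "ry": 0, "rz": 0, "claw": -1},
  {"x": 0, "y": 0, "z": 0.03, "rx": 0, "ry": 0, "rz": 0, "claw": -1},
  {"x": -0.0051, "y": 0.0325, "z": 0, "rx": 0, "ry": 0, "rz": 0.4, "claw": -1},
  {"x": -0.0051, "y": 0.0325, "z": 0, "rx": 0, "ry": 0, "rz": 0.4, "claw": -1},
  {"x": -0.0051, "y": 0.0325, "z": 0, "rx": 0, "ry": 0, "rz": 0.4, "claw": -1},
  {"x": -0.0051, "y": 0.0325, "z": 0, "rx": 0, "ry": 0, "rz": 0.4, "claw": -1},
])

```text
time: 46.95
tcp_pos: [0.5228, -0.2245, 0.1117]
ee_rot: [0.688, 0.725, -0.0, -0.001]
force: [0.1, -0.2, -5.5]
width: 0.039
finger_force: 35.0
```

jog_arm([
  {"x": -0.0051, "y": 0.0325, "z": 0, "rx": 0, "ry": 0, "rz": 0.4, "claw": -1},
  {"x": -0.0051, "y": 0.0325, "z": 0, "rx": 0, "ry": 0, "rz": 0.4, "claw": -1},
  {"x": -0.0051, "y": 0.0325, "z": 0, "rx": 0, "ry": 0, "rz": 0.4, "claw": -1},
  {"x": -0.0051, "y": 0.0325, "z": 0, "rx": 0, "ry": 0, "rz": 0.4, "claw": -1},
  {"x": -0.0051, "y": 0.0325, "z": 0, "rx": 0, "ry": 0, "rz": 0.4, "claw": -1},
  {"x": -0.0051, "y": 0.0325, "z": 0, "rx": 0, "ry": 0, "rz": 0.4, "claw": -1},
  {"x": -0.0051, "y": 0.0325, "z": 0, "rx": 0, "ry": 0, "rz": 0.4, "claw": -1},
  {"x": -0.0051, "y": 0.0325, "z": 0, "rx": 0, "ry": 0, "rz": 0.4, "claw": -1},
])

```text
time: 47.95
tcp_pos: [0.4821, 0.035, 0.112]
ee_rot: [0.668, 0.744, -0.001, -0.001]
force: [0.3, 0.3, -4.6]
width: 0.039
finger_force: 35.0
```

jog_arm([
  {"x": -0.0051, "y": 0.0325, "z": 0, "rx": 0, "ry": 0, "rz": 0.4, "claw": -1},
  {"x": -0.0051, "y": 0.0325, "z": 0, "rx": 0, "ry": 0, "rz": 0.4, "claw": -1},
  {"x": -0.0051, "y": 0.0325, "z": 0, "rx": 0, "ry": 0, "rz": 0.4, "claw": -1},
  {"x": -0.0051, "y": 0.0325, "z": 0, "rx": 0, "ry": 0, "rz": 0.4, "claw": -1},
  {"x": -0.0051, "y": 0.0325, "z": 0, "rx": 0, "ry": 0, "rz": 0.4, "claw": -1},
  {"x": -0.0051, "y": 0.0325, "z": 0, "rx": 0, "ry": 0, "rz": 0.4, "claw": -1},
  {"x": -0.0051, "y": 0.0325, "z": 0, "rx": 0, "ry": 0, "rz": 0, "claw": -1},
  {"x": -0.0051, "y": 0.0325, "z": 0, "rx": 0, "ry": 0, "rz": 0, "claw": -1},
])

```text
time: 48.95
tcp_pos: [0.4415, 0.2946, 0.1119]
ee_rot: [0.652, 0.758, -0.001, -0.0]
force: [-0.1, -0.0, -5.0]
width: 0.0389
finger_force: 35.0
```

jog_arm([
  {"x": 0, "y": 0, "z": -0.01, "rx": 0, "ry": 0, "rz": 0, "claw": -1},
  {"x": 0, "y": 0, "z": -0.015, "rx": 0, "ry": 0, "rz": 0, "claw": -1},
  {"x": 0, "y": 0, "z": -0.01, "rx": 0, "ry": 0, "rz": 0, "claw": -1},
  {"x": 0, "y": 0, "z": 0, "rx": 0, "ry": 0, "rz": 0, "claw": -1},
  {"x": 0, "y": 0, "z": 0, "rx": 0, "ry": 0, "rz": 0, "claw": -1},
  {"x": 0, "y": 0, "z": 0, "rx": 0, "ry": 0, "rz": 0, "claw": -1},
  {"x": 0, "y": 0, "z": 0, "rx": 0, "ry": 0, "rz": 0, "claw": -1},
  {"x": 0, "y": 0, "z": 0, "rx": 0, "ry": 0, "rz": 0, "claw": -1},
])

```text
time: 49.95
tcp_pos: [0.4427, 0.2942, 0.0775]
ee_rot: [0.652, 0.758, 0.0, 0.0]
force: [0.1, 0.4, -5.5]
width: 0.0394
finger_force: 35.0
```

```bash
python3 go.py .4426 .2947 .0756 9.2
```

```text
t 49.95 tcp [0.4427 0.2942 0.0775] yaw 8.62 toolz [ 4.e-04  2.e-04 -1.e+00] w 0.0394 F [ 0.1  0.4 -5.5] j6 0.21
delta [-0.0001  0.0005 -0.0167] rz 0.58 (or +-180)
```

jog_arm([
  {"x": 0, "y": 0.0005, "z": -0.006, "rx": 0, "ry": 0, "rz": 0, "claw": -1},
  {"x": 0, "y": 0, "z": -0.005, "rx": 0, "ry": 0, "rz": 0, "claw": -1},
  {"x": 0, "y": 0, "z": -0.003, "rx": 0, "ry": 0, "rz": 0, "claw": -1},
  {"x": 0, "y": 0, "z": -0.001, "rx": 0, "ry": 0, "rz": 0, "claw": -1},
  {"x": 0, "y": 0, "z": -0.0005, "rx": 0, "ry": 0, "rz": 0, "claw": -1},
  {"x": 0, "y": 0, "z": 0, "rx": 0, "ry": 0, "rz": 0, "claw": -1},
  {"x": 0, "y": 0, "z": 0, "rx": 0, "ry": 0, "rz": 0, "claw": -1},
  {"x": 0, "y": 0, "z": 0, "rx": 0, "ry": 0, "rz": 0, "claw": -1},
])

```text
time: 50.95
tcp_pos: [0.4426, 0.2946, 0.0618]
ee_rot: [0.652, 0.758, 0.0, 0.0]
force: [-0.1, -0.9, -4.6]
width: 0.0392
finger_force: 35.0
```

jog_arm([
  {"x": 0, "y": 0, "z": -0.0005, "rx": 0, "ry": 0, "rz": 0, "claw": -1},
  {"x": 0, "y": 0, "z": 0, "rx": 0, "ry": 0, "rz": 0, "claw": -1},
  {"x": 0, "y": 0, "z": -0.0005, "rx": 0, "ry": 0, "rz": 0, "claw": -1},
  {"x": 0, "y": 0, "z": 0, "rx": 0, "ry": 0, "rz": 0, "claw": -1},
  {"x": 0, "y": 0, "z": 0, "rx": 0, "ry": 0, "rz": 0, "claw": -1},
  {"x": 0, "y": 0, "z": 0, "rx": 0, "ry": 0, "rz": 0, "claw": -1},
  {"x": 0, "y": 0, "z": 0, "rx": 0, "ry": 0, "rz": 0, "claw": -1},
  {"x": 0, "y": 0, "z": 0, "rx": 0, "ry": 0, "rz": 0, "claw": -1},
])

```text
time: 51.95
tcp_pos: [0.4426, 0.2946, 0.0607]
ee_rot: [0.652, 0.758, 0.0, 0.0]
force: [0.6, 0.4, -5.5]
width: 0.0394
finger_force: 35.0
```

jog_arm([
  {"x": 0, "y": 0, "z": -0.0005, "rx": 0, "ry": 0, "rz": 0, "claw": -1},
  {"x": 0, "y": 0, "z": 0, "rx": 0, "ry": 0, "rz": 0, "claw": -1},
  {"x": 0, "y": 0, "z": -0.0003, "rx": 0, "ry": 0, "rz": 0, "claw": -1},
  {"x": 0, "y": 0, "z": 0, "rx": 0, "ry": 0, "rz": 0, "claw": -1},
  {"x": 0, "y": 0, "z": 0, "rx": 0, "ry": 0, "rz": 0, "claw": -1},
  {"x": 0, "y": 0, "z": 0, "rx": 0, "ry": 0, "rz": 0, "claw": -1},
  {"x": 0, "y": 0, "z": 0, "rx": 0, "ry": 0, "rz": 0, "claw": -1},
  {"x": 0, "y": 0, "z": 0, "rx": 0, "ry": 0, "rz": 0, "claw": -1},
])

```text
time: 52.95
tcp_pos: [0.4427, 0.2947, 0.0602]
ee_rot: [0.652, 0.758, 0.0, 0.0]
force: [-3.2, -1.3, 5.9]
width: 0.0392
finger_force: 35.0
```

Contact made. I back off a touch and release.

jog_arm([
  {"x": 0, "y": 0, "z": 0.0003, "rx": 0, "ry": 0, "rz": 0, "claw": -1},
  {"x": 0, "y": 0, "z": 0, "rx": 0, "ry": 0, "rz": 0, "claw": -1},
  {"x": 0, "y": 0, "z": 0, "rx": 0, "ry": 0, "rz": 0, "claw": -0.05},
  {"x": 0, "y": 0, "z": 0, "rx": 0, "ry": 0, "rz": 0, "claw": 0.0},
  {"x": 0, "y": 0, "z": 0, "rx": 0, "ry": 0, "rz": 0, "claw": 0.2},
  {"x": 0, "y": 0, "z": 0, "rx": 0, "ry": 0, "rz": 0, "claw": 0.5},
  {"x": 0, "y": 0, "z": 0, "rx": 0, "ry": 0, "rz": 0, "claw": 0.7},
  {"x": 0, "y": 0, "z": 0, "rx": 0, "ry": 0, "rz": 0, "claw": 0.7},
])

```text
time: 53.95
tcp_pos: [0.4425, 0.2946, 0.0602]
ee_rot: [0.652, 0.758, -0.0, -0.0]
force: [-0.7, -0.3, 0.3]
width: 0.0747
finger_force: 0.0
```

jog_arm([
  {"x": 0, "y": 0, "z": 0.005, "rx": 0, "ry": 0, "rz": 0, "claw": 0.7},
  {"x": 0, "y": 0, "z": 0.01, "rx": 0, "ry": 0, "rz": 0, "claw": 0.7},
  {"x": 0, "y": 0, "z": 0.02, "rx": 0, "ry": 0, "rz": 0, "claw": 0.7},
  {"x": 0, "y": 0, "z": 0.03, "rx": 0, "ry": 0, "rz": 0, "claw": 0.7},
  {"x": 0, "y": 0, "z": 0.03, "rx": 0, "ry": 0, "rz": 0, "claw": 0.7},
  {"x": 0, "y": -0.03, "z": 0, "rx": 0, "ry": 0, "rz": 0, "claw": 0.7},
  {"x": 0, "y": -0.04, "z": 0, "rx": 0, "ry": 0, "rz": 0, "claw": 0.7},
  {"x": 0, "y": -0.04, "z": 0, "rx": 0, "ry": 0, "rz": 0, "claw": 0.7},
])

```text
time: 54.95
tcp_pos: [0.4427, 0.1837, 0.1562]
ee_rot: [0.652, 0.758, 0.001, 0.001]
force: [0.9, -1.1, 0.5]
width: 0.0743
finger_force: 0.0
```

jog_arm([
  {"x": 0, "y": -0.04, "z": 0, "rx": 0, "ry": 0, "rz": 0, "claw": 0.7},
  {"x": 0, "y": -0.04, "z": 0, "rx": 0, "ry": 0, "rz": 0, "claw": 0.7},
  {"x": 0, "y": -0.04, "z": 0, "rx": 0, "ry": 0, "rz": 0, "claw": 0.7},
  {"x": 0, "y": -0.04, "z": 0, "rx": 0, "ry": 0, "rz": 0, "claw": 0.7},
  {"x": 0, "y": -0.04, "z": 0, "rx": 0, "ry": 0, "rz": 0, "claw": 0.7},
  {"x": 0, "y": -0.04, "z": 0, "rx": 0, "ry": 0, "rz": 0, "claw": 0.7},
  {"x": 0, "y": -0.03, "z": 0, "rx": 0, "ry": 0, "rz": 0, "claw": 0.7},
  {"x": 0, "y": 0, "z": 0, "rx": 0, "ry": 0, "rz": 0, "claw": 0.7},
])

```text
time: 55.95
tcp_pos: [0.4429, -0.0871, 0.1561]
ee_rot: [0.653, 0.757, 0.0, 0.001]
force: [0.2, 1.1, 0.1]
width: 0.0748
finger_force: 0.0
```

```bash
python3 - <<'E'
from fit import *
from rig import arm
T,S=arm.capture("top"),arm.capture("side")
# numeric check (picture budget spent): brass = strong saturation
sat=lambda i:i.max(-1)-i.min(-1)
a,b=pickle.load(open("p4.pkl","rb"))
for c,p in((T,a),(S,b)):
    # weight = what changed since the caul was laid
    d=np.abs(c["color"].astype(int)-p["color"]).max(-1).astype(np.float32)
    cc=dict(c); cc["color"]=np.repeat(d[...,None],3,2)
    print(np.round(fit([cc],(.4427,.2946),.046,(.04,.045),lambda i:i[...,0],30,45),4))
    # stops/corks unchanged?
    for P in((.4348,.3432,.043),(.4506,.2454,.043)):
        q=proj(c,[P])[0].astype(int); print(d[q[1]-3:q[1]+4,q[0]-3:q[0]+4].mean())
print(arm.get_obs()["tcp_pos"],arm.get_obs()["force"])
E
```

```text
[0.4418 0.2943 2.0154 0.9022]
1.7959183
1.7755102
[0.4418 0.2977 3.1873 0.9526]
16.428572
2.3265307
[ 0.44255246 -0.08506972  0.15558863] [-0.32679615 -0.23344209  0.0533366 ]
```

The upright-cylinder silhouette fits both views, centred on the caul. The stops did not move: the only change near the square stop is the weight overlapping it in the side view. Handing in.

```bash
python3 -c "
from rig import arm
print(arm.job_done())"
```

```text
the job is handed in; nothing more can be done
None
```

I did the job in the order asked and handed it in at about 56 s: the bridge is on the patch, the square stop is about 3 mm off its left end and the round stop about 5 mm off its right end, the caul is centred on the bridge, and the weight is upright on the caul; with no picture views left, I checked the final state by camera fits only.

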